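Load watch cases into the drying box by tipping the tray

ROBOT

A 6-joint arm with a two-finger parallel gripper is mounted at the origin on the work surface. World frame = base frame: x ahead of the robot, y to its left, z up, the work surface at z = 0. Lengths are in m, angles in rad, forces in N, time in s.
With the tool pointing down it reaches from about 0.375 to 0.9 m from the base axis. Payload 3.1 kg.
Tool frame: the origin (TCP) lies at the very end of the fingers, on their centre line; the grasp point (between the pads) lies 19 mm behind it (manip.grasp_offset is the distance from the TCP to the grasp point, in m); y points along the fingers, z is the direction in which the jaws open and shut, and the axes are right-handed (so a half turn about y gives the same grasp; the last joint's range is limited). The gripper opens to 85 mm and grips with 20 to 120 N. Pads are 22 mm wide; open, the fingers measure 114 mm over their backs; the gripper's body (76 mm by 85 mm) begins 54 mm behind the grasp point. The pads swing forward as they close: fully open they stand 13 mm farther back than shut.
Start: joints at [0.968, 0.527, 1.433, -0, 1.181, -0.178], TCP at [0.258, 0.569, 0.231] pointing down, gripper open.
Joint ranges: [-3.08, 3.08], [-0.75, 2.2], [0.22, 2.44], [-1.43, 4.57], [0, 2.65], [-2.85, 2.85]. Speed limits (rad/s): [2.79, 2.79, 3.14, 3.14, 3.14, 3.14].

INTERFACE

Orientations are given as a unit quaternion [x, y, z, w].
In Python, from station import manip gives the robot as it stands.
- The arm moves only by the tool apply_moves, never from a script. Its argument "motion" is a list of rows, each a list of 5 numbers: the finger opening in mm, from 0 to 85.4, then the shift along the tool's x, y, z in units of 30 mm (1.0 is 30 mm), then the turn about the tool's y in units of 10 degrees (1.0 is 10 degrees). In form: [[fingers, x, y, z, twist], ...]. A call has 1 to 12 rows; each row is the pose to reach, as a shift and turn from the pose commanded when the call began, along the tool's axes at that moment; what a row does not reach only later rows make up. A row lasts 1/8 s, in which the tool goes at most 62.5 mm and 10.7 degrees, less where a joint would pass 70% of its speed; a pose out of reach is approached as far as the arm can. A call with a gripper value outside its range is refused whole. The fingers move at their own pace and stop on an object; "squeeze" is the grip in N (left out, the last holds). Time passes only in rows, so rows that repeat a pose let the fingers close. It gives the time, the measured TCP pose, the force and the opening at its end, in the units of the state.
- manip.sense(): the state, without advancing time (a new reading comes with each control period).
- manip.snapshot(name): name is "scene" or "top" or "wrist"; returns the picture (420x560x3 uint8, red, green, blue); there is no depth.
- manip.get_calibration(name): a dict with "intrinsics" (3x3 intrinsics, pixels), "extrinsics" (4x4, takes a point from camera to world coordinates). Camera axes: x right, y up, looking along -z (the intrinsics and any distortion apply to the point x, -y, -z); pixel columns grow to the right and rows downward; lengths in m; the calibration is good to about 2 mm. A picture is of the moment at which its call begins: read the wrist's pose just before it. get_calibration takes no time and is no camera call; for the wrist camera it gives the pose at the moment of the call.
- manip.sign_off(): hands the job in, once; it reports no verdict.
The state is a dict: "t": time; "q": joint angles; "qd": joint speeds; "tau": joint torques, N m; "tcp_pos": TCP position; "tool_rot": TCP orientation; "force": force on the tool from outside, world axes, zero at the start; "ft_torque": the same for the moment, N m; "finger_gap": opening from 0.0 (shut) to 1.0 (fully open).
Only numpy, scipy, OpenCV 4.12 (cv2) and the standard library are available. Lean on these libraries where they do the work, as an engineer would, in place of code of your own. Each camera call takes 0.05 s, during which the arm holds its last target.

TASK

First raise the stiff lid of the grey drying box until it stands open about 70 degrees, where it stays by itself as a backstop. Then load every loose brass watch case onto the white tray where it lies on the blue mat, pick the tray up by its handle and tip it so that the cases slide off its open side into the box (do not put cases into the box with the fingers). Finally set the empty tray back flat on the blue mat, lower the lid until it is open only about 30 degrees so that the cases dry free of dust, and leave the other things on the bench where they are.

Things in the scene. Friction and masses are not known exactly. Their poses are not given: they have to be found in the camera images.
- lid (a joint): hinge angle of the drying box's lid, rad: 0 closed (level), growing as its free edge rises, at most 1.9. The hinge is stiff (about 0.4 N m of friction): the lid stays where it is left. 70 degrees = 1.22, 30 degrees = 0.52. The lid is an aluminium plate 160 (hinge to free edge) x 240 x 6 mm
- lid_tab (a point): grip point in the black tab that sticks out 40 mm from the middle of the lid's free edge, in its plane; 26 mm wide (along the hinge), 10 mm thick, free on both sides. The point is 182 mm from the hinge line, 22 mm beyond the lid's edge. Its frame is the lid's: x from the tab towards the hinge, y along the hinge, z out of the lid's outer face.
- lid_hinge (a point): middle of the lid's hinge line, on the box's back upper rim, 70 mm above the bench; same axes as lid_tab
- box: fixed grey open drying box, outside 160 (x, front to back) x 240 (y) x 70 mm high, walls and floor 5 mm. Origin at the centre of its underside; x points from its front (tab side, which faces away from the robot) to its back (hinge side, nearest the robot), y along the hinge, z up
- mat: fixed blue work mat, 270 (x) x 250 (y) x 3 mm. Origin at the centre of its underside
- tray: white tipping tray, 158 (x) x 188 (y) mm floor 4 mm thick, slick inside; walls 4 mm thick and 16 mm high on three sides, none on its +x side. Origin at the centre of its underside, z up out of the tray. On its -x side stands a handle block. Mass about 0.2 kg empty
- tray_handle (a point): grip point in the tray's handle, an upright block 40 (tray x) x 20 (tray y) x 52 mm high centred 103 mm behind the tray's origin on -x; the point is 32 mm above the tray's underside. Axes as the tray's
- tray_lip (a point): middle of the tray's open edge, on the upper face of its floor, 79 mm ahead of the tray's origin along +x. Axes as the tray's
- case1: brass wristwatch case, lying on the bench: a round body 30 mm across and 16 mm high in the middle of a bar (the lugs) 64 (x) x 16 (y) x 12 mm. Origin at the centre of its underside, x along the lugs, z up through the white dial. About 60 g. May be absent (None): three to five of the five are there
- case2: brass wristwatch case, lying on the bench: a round body 30 mm across and 16 mm high in the middle of a bar (the lugs) 64 (x) x 16 (y) x 12 mm. Origin at the centre of its underside, x along the lugs, z up through the white dial. About 60 g. May be absent (None): three to five of the five are there
- case3: brass wristwatch case, lying on the bench: a round body 30 mm across and 16 mm high in the middle of a bar (the lugs) 64 (x) x 16 (y) x 12 mm. Origin at the centre of its underside, x along the lugs, z up through the white dial. About 60 g. May be absent (None): three to five of the five are there
- case4: brass wristwatch case, lying on the bench: a round body 30 mm across and 16 mm high in the middle of a bar (the lugs) 64 (x) x 16 (y) x 12 mm. Origin at the centre of its underside, x along the lugs, z up through the white dial. About 60 g. May be absent (None): three to five of the five are there
- case5: brass wristwatch case, lying on the bench: a round body 30 mm across and 16 mm high in the middle of a bar (the lugs) 64 (x) x 16 (y) x 12 mm. Origin at the centre of its underside, x along the lugs, z up through the white dial. About 60 g. May be absent (None): three to five of the five are there
- tape: roll of blue tape, 84 mm across, 24 mm high, origin at its underside - not part of the job, leave alone
- pliers: pliers with yellow grips, about 150 mm long, lying along their x, origin near the pivot at bench height - not part of the job, leave alone
- bottle: amber bottle, 44 mm across, 90 mm high, origin at its underside - not part of the job, leave alone
- driver: screwdriver 150 mm long, lying along its x - not part of the job, leave alone
- jar: white cup, 52 mm across, 45 mm high, origin at its underside - not part of the job, leave alone
- brush: brush 160 mm long, lying along its x - not part of the job, leave alone
Things that resemble listed ones, but are neither listed nor needed, are in the scene too. Leave any pink look-alike of the case5 alone.

How it is judged:
On the way, in this order (a step that is already met when the one before it is completed fails the run):
1. the lid has been raised to about 70 degrees (60 to 80) and stands still there (value of joint lid between 1.047 and 1.396 rad and velocity of joint lid between -0.05 and 0.05 rad/s), for 0.5 s.
2. all the cases present lie on the tray, which lies level on the mat (x of case1 in the frame of tray between -0.082 and 0.082 m and y of case1 in the frame of tray between -0.097 and 0.097 m and z of case1 in the frame of tray between -0.005 and 0.05 m and x of case2 in the frame of tray between -0.082 and 0.082 m and y of case2 in the frame of tray between -0.097 and 0.097 m and z of case2 in the frame of tray between -0.005 and 0.05 m and x of case3 in the frame of tray between -0.082 and 0.082 m and y of case3 in the frame of tray between -0.097 and 0.097 m and z of case3 in the frame of tray between -0.005 and 0.05 m and x of case4 in the frame of tray between -0.082 and 0.082 m and y of case4 in the frame of tray between -0.097 and 0.097 m and z of case4 in the frame of tray between -0.005 and 0.05 m and x of case5 in the frame of tray between -0.082 and 0.082 m and y of case5 in the frame of tray between -0.097 and 0.097 m and z of case5 in the frame of tray between -0.005 and 0.05 m and angle between tray's own z axis and vertical below 0.1 rad and z of tray in the frame of mat below 0.02 m), for 0.3 s.
3. all the cases present are in the box, while the tray is still tipped (more than 14 degrees) beside or over it (x of case1 in the frame of box between -0.08 and 0.08 m and y of case1 in the frame of box between -0.12 and 0.12 m and z of case1 in the frame of box between -0.01 and 0.065 m and x of case2 in the frame of box between -0.08 and 0.08 m and y of case2 in the frame of box between -0.12 and 0.12 m and z of case2 in the frame of box between -0.01 and 0.065 m and x of case3 in the frame of box between -0.08 and 0.08 m and y of case3 in the frame of box between -0.12 and 0.12 m and z of case3 in the frame of box between -0.01 and 0.065 m and x of case4 in the frame of box between -0.08 and 0.08 m and y of case4 in the frame of box between -0.12 and 0.12 m and z of case4 in the frame of box between -0.01 and 0.065 m and x of case5 in the frame of box between -0.08 and 0.08 m and y of case5 in the frame of box between -0.12 and 0.12 m and z of case5 in the frame of box between -0.01 and 0.065 m and angle between tray's own z axis and vertical above 0.25 rad and horizontal distance between tray_lip and box below 0.15 m), for 0.1 s.
At the end, for the whole second after the job is handed in: All the cases present lie at rest inside the box; the lid stands open 30 degrees, give or take 8; the tray lies flat, right way up and at rest on the mat, its centre within about 90 mm of the mat's centre along each side (x of case1 in the frame of box between -0.08 and 0.08 m and y of case1 in the frame of box between -0.12 and 0.12 m and z of case1 in the frame of box between -0.01 and 0.065 m and x of case2 in the frame of box between -0.08 and 0.08 m and y of case2 in the frame of box between -0.12 and 0.12 m and z of case2 in the frame of box between -0.01 and 0.065 m and x of case3 in the frame of box between -0.08 and 0.08 m and y of case3 in the frame of box between -0.12 and 0.12 m and z of case3 in the frame of box between -0.01 and 0.065 m and x of case4 in the frame of box between -0.08 and 0.08 m and y of case4 in the frame of box between -0.12 and 0.12 m and z of case4 in the frame of box between -0.01 and 0.065 m and x of case5 in the frame of box between -0.08 and 0.08 m and y of case5 in the frame of box between -0.12 and 0.12 m and z of case5 in the frame of box between -0.01 and 0.065 m and value of joint lid between 0.38 and 0.67 rad and velocity of joint lid between -0.05 and 0.05 rad/s and x of tray in the frame of mat between -0.09 and 0.09 m and y of tray in the frame of mat between -0.09 and 0.09 m and z of tray in the frame of mat below 0.012 m and angle between tray's own z axis and vertical below 0.06 rad and linear speed of tray below 0.02 m/s and linear speed of each of case1, case2, case3, case4, case5 below 0.03 m/s); the robot touches nothing.
It fails at once if a case is held or pushed by the fingers inside the box ((x of case1 in the frame of box between -0.08 and 0.08 m and y of case1 in the frame of box between -0.12 and 0.12 m and z of case1 in the frame of box between -0.01 and 0.065 m and contact force between the fingers and case1 above 0.5 N) or (x of case2 in the frame of box between -0.08 and 0.08 m and y of case2 in the frame of box between -0.12 and 0.12 m and z of case2 in the frame of box between -0.01 and 0.065 m and contact force between the fingers and case2 above 0.5 N) or (x of case3 in the frame of box between -0.08 and 0.08 m and y of case3 in the frame of box between -0.12 and 0.12 m and z of case3 in the frame of box between -0.01 and 0.065 m and contact force between the fingers and case3 above 0.5 N) or (x of case4 in the frame of box between -0.08 and 0.08 m and y of case4 in the frame of box between -0.12 and 0.12 m and z of case4 in the frame of box between -0.01 and 0.065 m and contact force between the fingers and case4 above 0.5 N) or (x of case5 in the frame of box between -0.08 and 0.08 m and y of case5 in the frame of box between -0.12 and 0.12 m and z of case5 in the frame of box between -0.01 and 0.065 m and contact force between the fingers and case5 above 0.5 N)).
It fails at once if a bystander is moved more than 5 cm (distance of any of tape, pliers, bottle, driver, jar, brush from where it was at the start of the episode above 0.05 m).
Of case1, case2, case3, case4, case5 only 3 to 5 are there at a start; the rules pass over those that are not, and their reading is None.
At some moment in a run one of case1, case2, case3, case4, case5 may be knocked a few centimetres aside while the robot is not near it.
It also fails if it takes over 210 s, if anything falls off the work surface, if the arm or the gripper's body presses on something with over 40 N, if the wrist force passes 120 N, or if a joint passes its speed limit or range.

## Working session

There is one attempt and no reset: what is moved stays moved. The work goes in short steps, Python scripts to look and compute and a tool call to move; the robot and the scene stay as the last step left them, time stands still between calls to the robot, and variables do not carry over. Pictures are saved under pics/ and viewed, and the job is handed in when it is done.

Besides the shell and the picture viewer there is one more tool, called after "Request:" as name([rows], argument=value, ...), one row to a line, values as JSON. apply_moves: Moves the arm, as the interface text tells. Its arguments: {"type":"object","properties":{"motion":{"type":"array"},"squeeze":{"type":"number"}},"required":["motion"]}

```bash
ls; mkdir -p pics; python3 - <<'E'
from station import manip
import cv2, numpy as np
s=manip.sense()
for k,v in s.items(): print(k,np.round(v,4))
for n in ["scene","top","wrist"]:
    im=manip.snapshot(n); cv2.imwrite(f"pics/{n}0.png",im[:,:,::-1])
    c=manip.get_calibration(n); print(n,{k:np.round(v,4).tolist() for k,v in c.items()})
print(manip.grasp_offset)
E
```

```text
pics
t 0.0
q [ 0.9675  0.5285  1.4339  0.      1.1814 -0.1785]
qd [-0.0012  0.0009 -0.0003 -0.0005 -0.0019 -0.0007]
tau [ 5.00000e-04 -4.42346e+01 -1.78024e+01 -2.00000e-04  8.50000e-03
  0.00000e+00]
tcp_pos [0.2571 0.5688 0.2303]
tool_rot [ 0.6919 -0.1494  0.1488 -0.6905]
force [-0.3252  0.3641 -0.4838]
ft_torque [-0.0241  0.0046  0.0247]
finger_gap 0.9994
scene {'intrinsics': [[401.1299, 0.0, 278.2735], [0.0, 401.1299, 216.4356], [0.0, 0.0, 1.0]], 'extrinsics': [[-0.2073, -0.7914, 0.5751, 1.2408], [0.9781, -0.1775, 0.1084, 0.1813], [0.0163, 0.585, 0.8109, 1.0922], [0.0, 0.0, 0.0, 1.0]]}
top {'intrinsics': [[500.7617, 0.0, 273.1468], [0.0, 500.7617, 207.6233], [0.0, 0.0, 1.0]], 'extrinsics': [[-0.004, 0.9981, -0.0614, 0.4619], [-1.0, -0.0037, 0.0051, 0.0521], [0.0049, 0.0614, 0.9981, 1.3104], [0.0, 0.0, 0.0, 1.0]]}
wrist {'intrinsics': [[312.2035, 0.0, 278.6965], [0.0, 312.2035, 204.5798], [0.0, 0.0, 1.0]], 'extrinsics': [[0.4129, -0.8712, -0.2656, 0.1894], [0.9108, 0.3945, 0.122, 0.5996], [-0.0015, -0.2923, 0.9563, 0.3734], [0.0, 0.0, 0.0, 1.0]]}
0.0187
```

View pics/scene0.png

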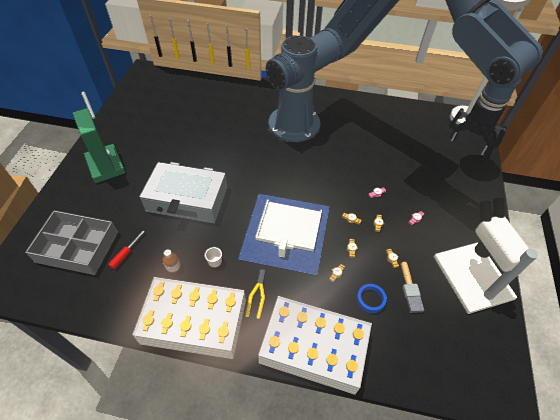

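View pics/top0.png

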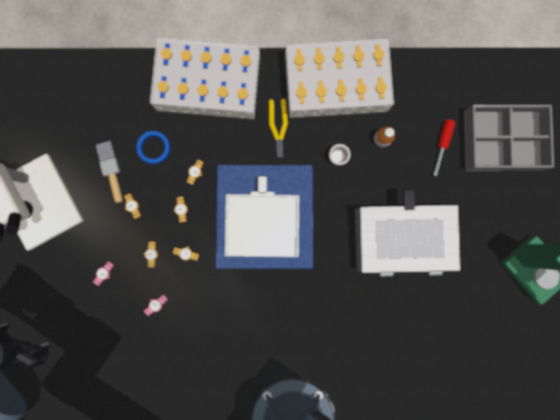

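View pics/wrist0.png

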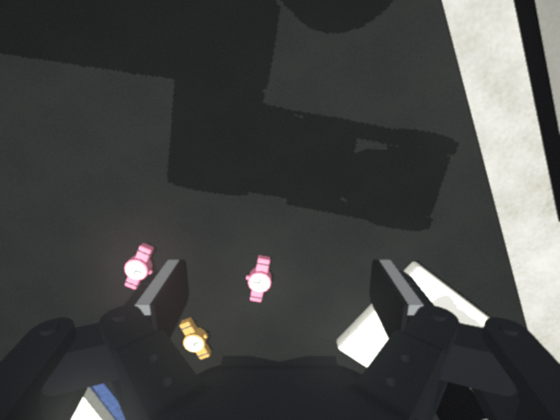

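The top view has up = +x and left = +y. It shows five brass cases at about (195,172), (131,205), (181,209), (151,253) and (185,254), and two pink ones at (103,273) and (155,305). The tray handle is at (262,186) and the lid tab at (409,200). Next I measure these points.

```bash
cat > h.py <<'E'
from station import manip
import cv2, numpy as np
from scipy.spatial.transform import Rotation as R
def px2w(name,uv,z,cal=None):
    c=cal or manip.get_calibration(name); K=np.array(c['intrinsics']);E=np.array(c['extrinsics'])
    uv=np.atleast_2d(uv).astype(float)
    d=np.stack([(uv[:,0]-K[0,2])/K[0,0],-(uv[:,1]-K[1,2])/K[1,1],-np.ones(len(uv))],1)@E[:3,:3].T
    o=E[:3,3]; return o+d*((z-o[2])/d[:,2])[:,None]
def w2px(name,p,cal=None):
    c=cal or manip.get_calibration(name); K=np.array(c['intrinsics']);E=np.array(c['extrinsics'])
    q=(np.atleast_2d(p)-E[:3,3])@E[:3,:3]
    return np.stack([K[0,0]*q[:,0]/-q[:,2]+K[0,2],K[1,1]*-q[:,1]/-q[:,2]+K[1,2]],1)
def state():
    s=manip.sense(); M=R.from_quat(s['tool_rot']).as_matrix()
    print('t',round(s['t'],2),'tcp',np.round(s['tcp_pos'],4),'gap_mm',round(s['finger_gap']*85.4,1),'F',np.round(s['force'],1),
     'xyaw',round(np.degrees(np.arctan2(M[1,0],M[0,0])),2),'tooly',np.round(M[:,1],3),'q6',round(s['q'][5],2))
    return s,M
def plan(target,yaw=None):
    """units to reach target TCP; yaw = desired heading (deg) of jaw axis z in world, mod 180"""
    s,M=state(); d=(np.array(target)-s['tcp_pos'])@M/0.03
    tw=0
    if yaw is not None:
        cur=np.degrees(np.arctan2(M[1,2],M[0,2])); dw=(yaw-cur+90)%180-90
        # turning +about tool y (down) = -world z
        tw=-dw/10
    print('shift units x,y,z',np.round(d,2),'twist',round(tw,2))
def save(name,fn,crop=None,scale=1):
    im=manip.snapshot(name)[:,:,::-1].copy()
    v=im
    if crop: x0,y0,x1,y1=crop; v=im[y0:y1,x0:x1]
    if scale!=1: v=cv2.resize(v,None,fx=scale,fy=scale,interpolation=cv2.INTER_CUBIC)
    cv2.imwrite(f'pics/{fn}.png',v); return im
def cases(im=None):
    if im is None: im=manip.snapshot('top')[:,:,::-1].copy()
    hsv=cv2.cvtColor(im,cv2.COLOR_BGR2HSV)
    m=cv2.inRange(hsv,(8,90,70),(28,255,255))
    m=cv2.morphologyEx(m,cv2.MORPH_CLOSE,np.ones((9,9),np.uint8))
    n,l,st,ce=cv2.connectedComponentsWithStats(m)
    for i in range(1,n):
        if st[i,4]<40: continue
        ys,xs=np.where(l==i)
        P=px2w('top',np.stack([xs,ys],1),0.010)[:,:2]
        (c,wh,a)=cv2.minAreaRect((P*1000).astype(np.float32))
        C=P.mean(0); w,v=np.linalg.eigh(np.cov((P-C).T)); ax=v[:,1]
        print('px',np.round(ce[i],1),'area',st[i,4],'w',np.round(C,4),'rectc',np.round(np.array(c),1),'size',np.round(sorted(wh),1),'lugyaw',round(np.degrees(np.arctan2(ax[1],ax[0]))%180,1))
E
python3 - <<'E'
from h import *
im=cv2.imread('pics/top0.png'); cases(im)
cv2.imwrite('pics/z1.png',cv2.resize(im[150:290,205:475],None,fx=2.9,fy=2.9,interpolation=cv2.INTER_CUBIC))
cv2.imwrite('pics/z2.png',cv2.resize(im[130:320,80:280],None,fx=3,fy=3,interpolation=cv2.INTER_CUBIC))
E
```

```text
px [378.2  54.5] area 130 w [ 0.948  -0.2351] rectc [ 947.1 -234.7] size [25.4 52.8] lugyaw 1.6
px [338.5  57. ] area 133 w [ 0.9416 -0.1296] rectc [ 941.6 -129.6] size [23.9 54.2] lugyaw 3.7
px [358.4  55.7] area 130 w [ 0.9449 -0.1824] rectc [ 944.2 -182.7] size [23.9 54.2] lugyaw 1.9
px [165.9  53.4] area 87 w [0.9522 0.3278] rectc [952.  327.6] size [24.3 26.6] lugyaw 57.3
px [298.8  59.2] area 130 w [ 0.9358 -0.0242] rectc [936.4 -23.4] size [23.9 54.1] lugyaw 3.0
px [318.6  58. ] area 131 w [ 0.9391 -0.0768] rectc [939.  -76.5] size [23.9 54.2] lugyaw 3.2
px [185.6  55.1] area 80 w [0.9476 0.2757] rectc [947.8 276. ] size [21.6 23.9] lugyaw 71.2
px [205.6  56.8] area 85 w [0.9428 0.2228] rectc [943.6 223. ] size [23.8 24.4] lugyaw 39.8
px [225.4  58.6] area 84 w [0.9379 0.1703] rectc [938.1 170. ] size [23.8 24.4] lugyaw 42.1
px [245.4  60.4] area 84 w [0.9329 0.1173] rectc [932.6 117.1] size [23.8 24.3] lugyaw 179.8
px [380.7  87.1] area 138 w [ 0.8602 -0.2402] rectc [ 860.1 -240.7] size [26.3 52.9] lugyaw 2.8
px [360.7  88.6] area 133 w [ 0.8561 -0.1872] rectc [ 855.4 -187. ]
[... 730 characters left out ...]
[845.1 125. ] size [21.4 23.8] lugyaw 102.2
px [277.7 117.7] area 744 w [0.7788 0.0325] rectc [775.5  31.7] size [ 52.6 111.9] lugyaw 3.0
px [385.1 135.6] area 220 w [ 0.7304 -0.2496] rectc [ 730. -250.] size [43.3 48.2] lugyaw 50.1
px [195.6 172.2] area 219 w [0.6352 0.2474] rectc [635.3 246.3] size [34.4 71. ] lugyaw 153.0
px [123.8 197.4] area 595 w [0.5699 0.4338] rectc [570.3 437.2] size [ 46.2 135.8] lugyaw 37.8
px [181.2 209.1] area 207 w [0.5389 0.2844] rectc [539.2 286.2] size [39.  67.7] lugyaw 6.8
px [152.  253.6] area 195 w [0.4239 0.3588] rectc [423.  357.6] size [28.4 67.2] lugyaw 179.0
px [186.  252.4] area 189 w [0.4266 0.2712] rectc [428.6 271.5] size [32.5 71.5] lugyaw 73.4
```

View pics/z1.png

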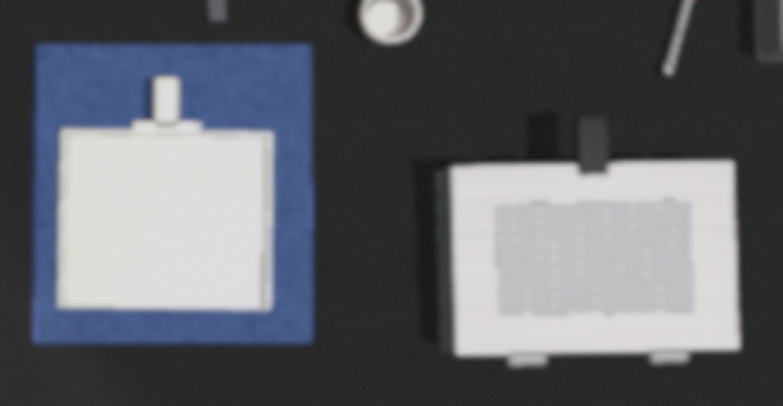

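View pics/z2.png

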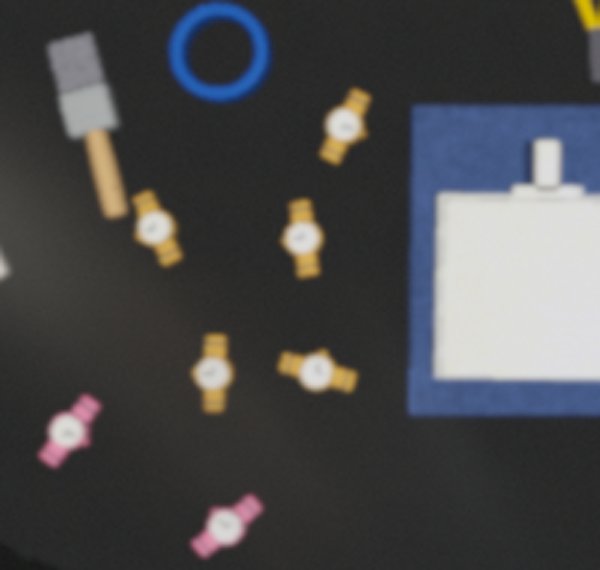

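```bash
python3 - <<'E'
from h import *
f=lambda L:np.array(L)/2.9+np.array([205,150])-0.33
def show(n,L,z): print(n,np.round(px2w('top',f(L),z),4)[:,:2].tolist())
show('lid TL TR BR BL',[(452,163),(735,160),(741,350),(456,356)],0.075)
show('tab end mid, base',[(593,118),(593,172)],0.075)
show('mat',[(37,43),(312,43),(313,344),(32,344)],0.003)
show('tray far L,R near R,L',[(59,128),(274,130),(272,311),(56,307)],0.02)
show('handle top',[(153,76),(180,76),(180,122),(153,122)],0.055)
E
```

```text
lid TL TR BR BL [[0.5414, -0.1705], [0.5431, -0.4125], [0.3817, -0.4133], [0.3777, -0.1715]]
tab end mid, base [[0.5795, -0.2918], [0.5333, -0.2909]]
mat [[0.6564, 0.1913], [0.6556, -0.058], [0.384, -0.0565], [0.3851, 0.195]]
tray far L,R near R,L [[0.5775, 0.1697], [0.575, -0.022], [0.4142, -0.0191], [0.4186, 0.172]]
handle top [[0.6194, 0.0849], [0.6193, 0.0614], [0.5792, 0.0616], [0.5793, 0.085]]
```

```bash
python3 - <<'E'
from h import *
plan([0.564,-0.2915,0.16],90)
E
```

```text
t 0.15 tcp [0.2572 0.569  0.2305] gap_mm 85.7 F [-0.3 -0.  -0.7] xyaw -24.34 tooly [-0.001 -0.001 -1.   ] q6 -0.18
shift units x,y,z [ 21.14   2.38 -21.92] twist -2.43
```

Request:
apply_moves([
  [60,21.1,0,-21.9,-2.4],
  [60,21.1,0,-21.9,-2.4],
  [60,21.1,0,-21.9,-2.4],
  [60,21.1,0,-21.9,-2.4],
  [60,21.1,0,-21.9,-2.4],
  [60,21.1,0,-21.9,-2.4],
  [60,21.1,0,-21.9,-2.4],
  [60,21.1,0,-21.9,-2.4],
  [60,21.1,0,-21.9,-2.4],
  [60,21.1,0,-21.9,-2.4],
  [60,21.1,0,-21.9,-2.4],
  [60,21.1,0,-21.9,-2.4],
])

```text
t: 1.65
tcp_pos: [0.5084, -0.1365, 0.2312]
tool_rot: [-0.707, 0.002, -0.002, 0.707]
force: [0.1, -0.0, -0.0]
finger_gap: 0.702
```

```bash
python3 - <<'E'
from h import *
plan([0.564,-0.2915,0.16],90)
E
```

```text
t 1.65 tcp [ 0.5084 -0.1365  0.2312] gap_mm 59.9 F [ 0.1 -0.  -0. ] xyaw -0.37 tooly [ 0.  0. -1.] q6 -2.04
shift units x,y,z [ 1.89  2.37 -5.16] twist -0.04
```

Request:
apply_moves([
  [50,1.9,0,-5.2,0],
  [50,1.9,1,-5.2,0],
  [50,1.9,2.0,-5.2,0],
  [50,1.9,2.0,-5.2,0],
  [50,1.9,2.0,-5.2,0],
])

```text
t: 2.28
tcp_pos: [0.5637, -0.29, 0.1709]
tool_rot: [-0.707, 0.003, -0.002, 0.708]
force: [-0.2, 0.4, -0.7]
finger_gap: 0.584
```

```bash
python3 - <<'E'
from h import *
plan([0.564,-0.2915,0.052],90)
save('wrist','w1')
print(w2px('wrist',[[0.564,-0.2915,0.075],[.58,-.2915,.075],[.542,-.2915,.076]]))
E
```

```text
t 2.27 tcp [ 0.5637 -0.29    0.1709] gap_mm 49.9 F [-0.2  0.4 -0.7] xyaw -0.35 tooly [-0.001  0.001 -1.   ] q6 -2.22
shift units x,y,z [ 0.02  3.96 -0.05] twist -0.04
[[277.00465226 205.71417124]
 [277.15537066 224.35710671]
 [276.78150987 179.18844013]]
```

View pics/w1.png

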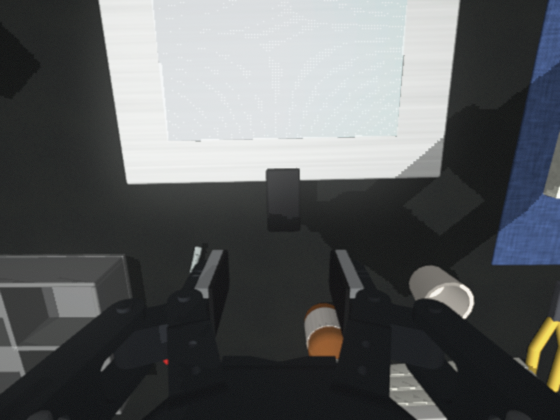

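Request:
apply_moves([
  [50,0.1,2.0,0,0],
  [50,0.1,3.3,0,0],
  [50,0.1,4.0,0,0],
  [50,0.1,4.0,0,0],
  [20,0.1,4.0,0,0],
  [20,0.1,4.0,0,0],
  [20,0.1,4.0,0,0],
  [20,0.1,4.0,0,0],
], squeeze=40)

```text
t: 3.32
tcp_pos: [0.5683, -0.2864, 0.0533]
tool_rot: [-0.705, 0.001, -0.003, 0.709]
force: [4.1, 10.3, 1.1]
finger_gap: 0.3
```

```bash
python3 - <<'E'
from h import *
state()
L=.186
for th in range(0,75,10):
    a=np.radians(th); print(th,np.round(np.array([L*(np.cos(a)-1),L*np.sin(a)])/.03,2))
E
```

```text
t 3.33 tcp [ 0.5683 -0.2864  0.0533] gap_mm 25.7 F [ 4.1 10.3  1.1] xyaw -0.33 tooly [ 0.002  0.005 -1.   ] q6 -2.21
0 [0. 0.]
10 [-0.09  1.08]
20 [-0.37  2.12]
30 [-0.83  3.1 ]
40 [-1.45  3.99]
50 [-2.21  4.75]
60 [-3.1   5.37]
70 [-4.08  5.83]
```

Request:
apply_moves([
  [20,-0.02,-0.54,0.1,0],
  [20,-0.09,-1.08,0.1,0],
  [20,-0.2,-1.6,0.1,0],
  [20,-0.37,-2.12,0.1,0],
  [20,-0.58,-2.62,0.1,0],
  [20,-0.83,-3.1,0.1,0],
  [20,-1.12,-3.55,0.1,0],
  [20,-1.45,-3.99,0.1,0],
])

```text
t: 4.32
tcp_pos: [0.5223, -0.2872, 0.1715]
tool_rot: [-0.707, 0.003, -0.002, 0.707]
force: [-1.4, 4.2, -8.6]
finger_gap: 0.301
```

```bash
python3 - <<'E'
from h import *
state(); save('scene','s1',(80,60,380,300),2.5)
E
```

```text
t 4.33 tcp [ 0.5223 -0.2872  0.1715] gap_mm 25.7 F [-1.4  4.2 -8.6] xyaw -0.34 tooly [-0.002  0.001 -1.   ] q6 -2.25
```

View pics/s1.png

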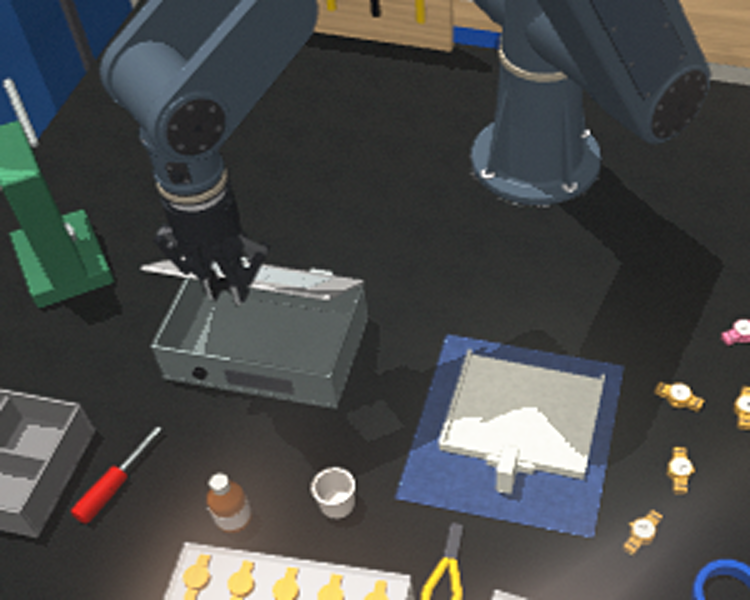

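The lid is pivoting in the pads and stands at about 40°. I'll take it on to 70°.

Request:
apply_moves([
  [20,-0.37,-0.39,0,0],
  [20,-0.76,-0.76,0,0],
  [20,-1.2,-1.08,0,0],
  [20,-1.65,-1.38,0,0],
  [20,-2.1,-1.62,0,0],
  [20,-2.63,-1.84,0,0],
  [20,-2.7,-1.86,0,0],
  [20,-2.7,-1.86,0,0],
  [20,-2.7,-1.86,0,0],
])

```text
t: 5.5
tcp_pos: [0.4432, -0.2885, 0.2276]
tool_rot: [0.708, -0.002, 0.002, -0.706]
force: [-2.0, -4.9, -4.3]
finger_gap: 0.295
```

```bash
python3 - <<'E'
from h import *
s,M=state(); p=s['tcp_pos']; print(np.degrees(np.arctan2(p[2]-.0533,p[0]-.3828)))
save('scene','s2',(80,60,380,300),2.5)
E
```

```text
t 5.5 tcp [ 0.4432 -0.2885  0.2276] gap_mm 25.2 F [-2.  -4.9 -4.3] xyaw -0.32 tooly [ 0.001 -0.003 -1.   ] q6 -2.35
70.89264769141425
```

View pics/s2.png

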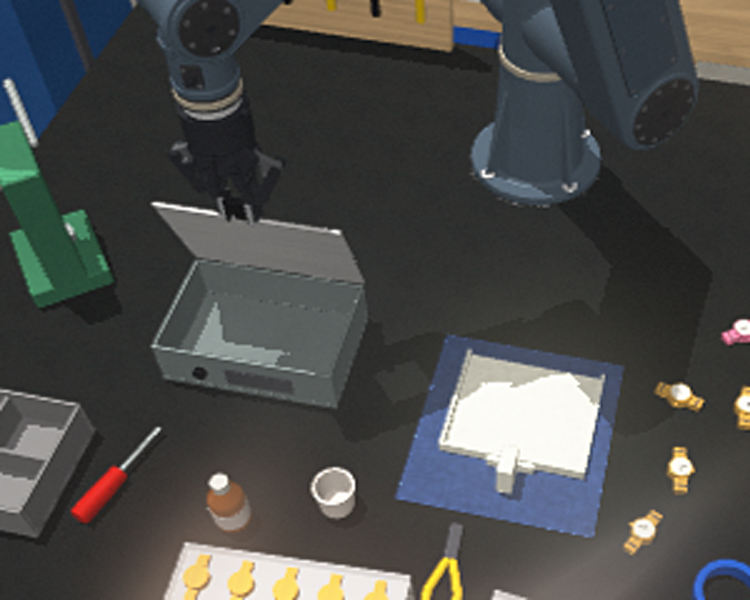

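Request:
apply_moves([
  [50,0,0,0,0],
  [50,0,0,0,0],
  [50,0,0,0,0],
  [50,0,-1,0,0],
  [50,0,-2.0,0,0],
  [50,0,-2.0,0,0],
  [50,0,-2.0,0,0],
])

```text
t: 6.42
tcp_pos: [0.4424, -0.2864, 0.2863]
tool_rot: [-0.707, 0.002, -0.002, 0.707]
force: [-0.3, 0.1, 0.9]
finger_gap: 0.581
```

```bash
python3 - <<'E'
from h import *
# view pose: over right-most case group
plan([0.52,0.27,0.22],90)
E
```

```text
t 6.42 tcp [ 0.4424 -0.2864  0.2863] gap_mm 49.6 F [-0.3  0.1  0.9] xyaw -0.33 tooly [-0.001  0.001 -1.   ] q6 -2.35
shift units x,y,z [ 2.48  2.23 18.56] twist -0.03
```

Request:
apply_moves([
  [50,2.5,0,18.6,0],
  [50,2.5,0,18.6,0],
  [50,2.5,0,18.6,0],
  [50,2.5,0,18.6,0],
  [50,2.5,0,18.6,0],
  [50,2.5,0,18.6,0],
  [50,2.5,0,18.6,0],
  [50,2.5,0,18.6,0],
  [50,2.5,0.0,18.6,0],
  [50,2.5,0.0,18.6,0],
  [50,2.5,0.0,18.6,0],
])

```text
t: 7.8
tcp_pos: [0.52, 0.2702, 0.2853]
tool_rot: [0.708, -0.003, 0.001, -0.707]
force: [-0.3, -0.4, -0.4]
finger_gap: 0.584
```

```bash
cat >> h.py <<'E'
def wcases(fn=None):
    cal=manip.get_calibration('wrist'); im=manip.snapshot('wrist')[:,:,::-1].copy()
    hsv=cv2.cvtColor(im,cv2.COLOR_BGR2HSV)
    m=cv2.inRange(hsv,(10,90,60),(28,255,255)); m[330:]=0
    m=cv2.morphologyEx(m,cv2.MORPH_CLOSE,cv2.getStructuringElement(cv2.MORPH_ELLIPSE,(25,25)))
    n,l,st,ce=cv2.connectedComponentsWithStats(m)
    for i in range(1,n):
        if st[i,4]<200: continue
        ys,xs=np.where(l==i); P=px2w('wrist',np.stack([xs,ys],1),0.010,cal)[:,:2]
        (c,wh,a)=cv2.minAreaRect((P*1000).astype(np.float32))
        C=P.mean(0); w,v=np.linalg.eigh(np.cov((P-C).T)); ax=v[:,1]
        yaw=np.degrees(np.arctan2(ax[1],ax[0]))%180
        d=(P-C)@ax; mid=C+ax*(d.max()+d.min())/2
        print('px',np.round(ce[i]),'area',st[i,4],'w',np.round(C,4),'mid',np.round(mid,4),'len',np.round((d.max()-d.min())*1e3,1),'lugyaw',round(yaw,1))
    if fn: cv2.imwrite(f'pics/{fn}.png',im)
E
python3 - <<'E'
from h import *
state(); cases(save('top','t2')); wcases('w2')
E
```

```text
t 7.8 tcp [0.52   0.2702 0.2853] gap_mm 49.9 F [-0.3 -0.4 -0.4] xyaw -0.28 tooly [-0.003 -0.002 -1.   ] q6 -1.28
px [378.2  54.5] area 126 w [ 0.948  -0.2351] rectc [ 946.8 -235.9] size [23.9 54.2] lugyaw 1.3
px [338.4  56.7] area 126 w [ 0.9425 -0.1293] rectc [ 941.6 -129.6] size [23.9 54.2] lugyaw 2.7
px [358.3  55.7] area 126 w [ 0.9449 -0.1823] rectc [ 944.2 -182.7] size [23.9 54.2] lugyaw 1.9
px [165.8  53.4] area 82 w [0.9523 0.3282] rectc [952.  327.6] size [24.3 26.5] lugyaw 39.0
px [318.7  58.1] area 123 w [ 0.9387 -0.0769] rectc [939.  -76.5] size [23.9 54.2] lugyaw 2.9
px [185.6  55.1] area 78 w [0.9476 0.2757] rectc [947.8 276. ] size [21.6 23.9] lugyaw 58.4
px [298.8  59.5] area 121 w [ 0.9351 -0.0243] rectc [935.  -23.4] size [23.9 51.4] lugyaw 3.5
px [205.6  56.7] area 83 w [0.943  0.2228] rectc [943.6 223. ] size [23.9 24.3] lugyaw 32.0
px [225.4  58.6] area 84 w [0.9379 0.1703] rectc [938.1 170. ] size [23.8 24.4] lugyaw 42.1
px [245.3  60.3] area 81 w [0.9331 0.1175] rectc [932.6 117.1] size [23.8 24.3] lugyaw 38.1
px [380.6  87.3] area 130 w [ 0.8595 -0.24  ] rectc
[... 1351 characters left out ...]
55.4
px [149.9 245.1] area 41 w [0.4458 0.3647] rectc [447.5 364.2] size [15.6 18.1] lugyaw 7.5
px [189.2 252.8] area 144 w [0.4257 0.2629] rectc [427.4 266. ] size [31.4 60.9] lugyaw 63.4
px [150.4 261.1] area 41 w [0.4046 0.3628] rectc [403.7 362.6] size [12.8 18.2] lugyaw 96.5
px [354.  89.] area 1011 w [0.4223 0.3638] mid [0.4229 0.3638] len 65.3 lugyaw 178.9
px [283.  92.] area 1011 w [0.4239 0.2746] mid [0.424  0.2747] len 66.1 lugyaw 73.8
px [293. 180.] area 815 w [0.5386 0.2877] mid [0.539  0.2877] len 66.9 lugyaw 7.2
px [399. 201.] area 1783 w [0.5698 0.4365] mid [0.5739 0.4397] len 140.4 lugyaw 37.5
px [268. 246.] area 719 w [0.636  0.2524] mid [0.6363 0.2522] len 68.7 lugyaw 155.6
```

View pics/w2.png

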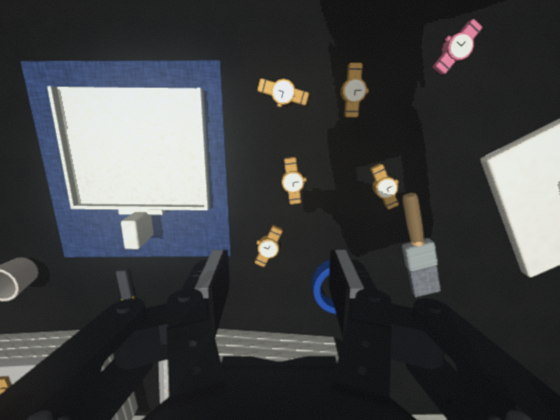

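View pics/t2.png

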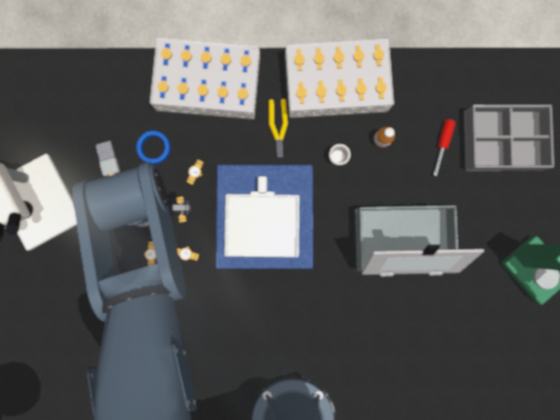

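```bash
python3 - <<'E'
from h import *
plan([0.539,0.2877,0.005],97.2)
# tray features from wrist image w2
cal=manip.get_calibration('wrist')
print('tray far L.. ',np.round(px2w('wrist',[(72,207),(210,209),(208,88),(52,87)],.02,cal)[:,:2],4).tolist())
print('handle top',np.round(px2w('wrist',[(122,244),(138,248),(150,213),(135,212)],.055,cal)[:,:2],4).tolist())
E
```

```text
t 7.9 tcp [0.5206 0.2691 0.286 ] gap_mm 49.9 F [-0.5 -0.  -0.2] xyaw -0.43 tooly [-0.002 -0.001 -1.   ] q6 -1.28
shift units x,y,z [0.63 9.37 0.63] twist -0.76
tray far L..  [[0.5717, -0.0157], [0.5761, 0.1736], [0.42, 0.1824], [0.4172, -0.0092]]
handle top [[0.6119, 0.0637], [0.6177, 0.0838], [0.5697, 0.1056], [0.5682, 0.0869]]
```

Request:
apply_moves([
  [50,0.6,2,0.6,-0.8],
  [50,0.6,4,0.6,-0.8],
  [50,0.6,6,0.6,-0.8],
  [50,0.6,8,0.6,-0.8],
  [50,0.6,9,0.6,-0.8],
  [50,0.6,9.35,0.6,-0.8],
  [50,0.6,9.35,0.6,-0.8],
  [15,0.6,9.35,0.6,-0.8],
  [15,0.6,9.35,0.6,-0.8],
  [15,0.6,9.35,0.6,-0.8],
  [15,0.6,9.35,0.6,-0.8],
], squeeze=40)

```text
t: 9.28
tcp_pos: [0.5406, 0.2887, 0.0084]
tool_rot: [-0.705, -0.049, 0.046, 0.706]
force: [-1.0, -1.8, 7.0]
finger_gap: 0.323
```

```bash
python3 - <<'E'
from h import *
state(); save('wrist','w3')
E
```

```text
t 9.28 tcp [0.5406 0.2887 0.0084] gap_mm 27.6 F [-1.  -1.8  7. ] xyaw 7.68 tooly [ 0.004  0.001 -1.   ] q6 -1.4
```

View pics/w3.png

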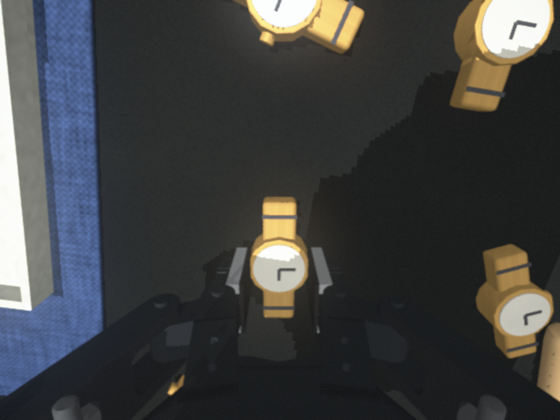

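```bash
python3 - <<'E'
from h import *
plan([0.50,0.08,0.13],90)
E
```

```text
t 9.32 tcp [0.5407 0.2887 0.0084] gap_mm 27.6 F [ 0.  -2.2  7.1] xyaw 7.68 tooly [ 0.004  0.001 -1.   ] q6 -1.4
shift units x,y,z [-2.26 -4.06 -6.71] twist 0.77
```

Request:
apply_moves([
  [15,0,-2,0,0],
  [15,0,-4,0,0],
  [15,-0.4,-5,-2,0.8],
  [15,-0.4,-5,-4,0.8],
  [15,-0.4,-5,-6,0.8],
  [15,-0.4,-5,-7,0.8],
  [15,-0.4,-5,-7,0.8],
  [15,-0.4,-5,-7,0.8],
])

```text
t: 10.32
tcp_pos: [0.5549, 0.0793, 0.1566]
tool_rot: [-0.707, 0.002, -0.002, 0.707]
force: [-0.9, -0.4, -0.2]
finger_gap: 0.323
```

```bash
python3 - <<'E'
from h import *
state(); save('wrist','w4')
E
```

```text
t 10.32 tcp [0.5549 0.0793 0.1566] gap_mm 27.6 F [-0.9 -0.4 -0.2] xyaw -0.34 tooly [ 0.     0.001 -1.   ] q6 -1.62
```

View pics/w4.png

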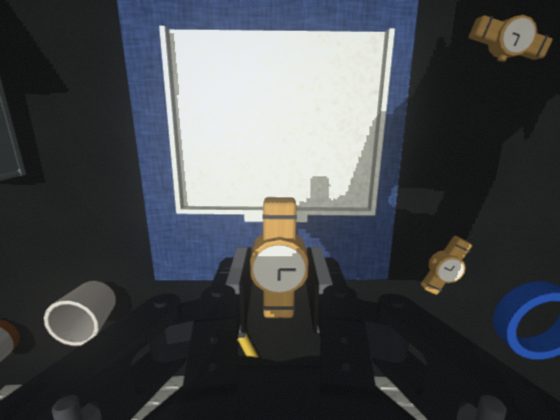

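```bash
python3 - <<'E'
from h import *
print('far L,R near R,L',np.round(px2w('wrist',[(177,214),(376,214),(394,29),(161,27)],.022)[:,:2],4).tolist())
print('mat far L R',np.round(px2w('wrist',[(154,280),(389,280)],.003)[:,:2],4).tolist())
plan([0.53,0.077,0.03],90)
E
```

```text
far L,R near R,L [[0.5738, -0.016], [0.5749, 0.1706], [0.4201, 0.1717], [0.4177, -0.0128]]
mat far L R [[0.6547, -0.0547], [0.6563, 0.1972]]
t 10.38 tcp [0.5549 0.0798 0.1565] gap_mm 27.5 F [ 0.4  0.2 -0.3] xyaw -0.28 tooly [-0.  0. -1.] q6 -1.62
shift units x,y,z [-0.83  4.22 -0.1 ] twist -0.03
```

Request:
apply_moves([
  [15,-0.75,1,0,0],
  [15,-0.75,2.5,0,0],
  [15,-0.75,4,0,0],
  [15,-0.75,4.6,0,0],
  [15,-0.75,4.6,0,0],
  [40,-0.75,4.6,0,0],
  [40,-0.75,4.6,0,0],
  [40,-0.75,4.6,0,0],
  [40,-0.75,2,0,0],
  [40,-0.75,0,0,0],
  [40,-0.75,-1,0,0],
])

```text
t: 11.75
tcp_pos: [0.5335, 0.0787, 0.1895]
tool_rot: [0.707, -0.001, 0.003, -0.707]
force: [0.9, 0.4, -0.8]
finger_gap: 0.473
```

```bash
python3 - <<'E'
from h import *
state(); save('wrist','w5')
print(w2px('wrist',[.636,.252,.01]))
plan([0.62,0.245,0.18],155.6-90)
E
```

```text
t 11.75 tcp [0.5335 0.0787 0.1895] gap_mm 40.4 F [ 0.9  0.4 -0.8] xyaw -0.35 tooly [ 0.004 -0.    -1.   ] q6 -1.63
[[428.17971747 261.81028015]]
t 11.8 tcp [0.5366 0.0787 0.1945] gap_mm 40.3 F [ 1.1 -0.   3. ] xyaw -0.33 tooly [ 0.013 -0.001 -1.   ] q6 -1.63
shift units x,y,z [2.74 0.52 5.56] twist 2.41
```

View pics/w5.png

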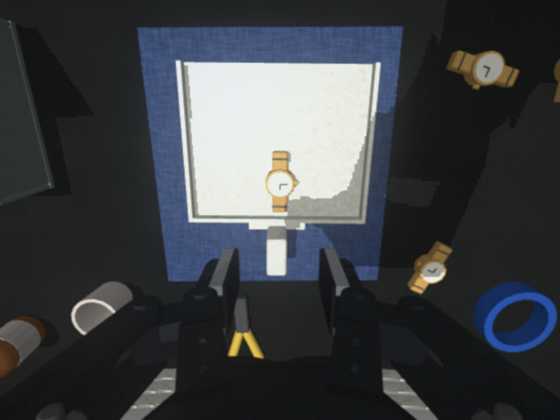

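Request:
apply_moves([
  [50,2.8,0,2,1],
  [50,2.8,0.3,4,2.4],
  [50,2.8,0.3,5.6,2.4],
  [50,2.8,0.3,5.6,2.4],
  [50,2.8,0.3,5.6,2.4],
  [50,2.8,0.3,5.6,2.4],
  [50,2.8,0.3,5.6,2.4],
])

```text
t: 12.68
tcp_pos: [0.6178, 0.2446, 0.1775]
tool_rot: [0.691, -0.15, 0.15, -0.691]
force: [-0.7, 0.1, 0.0]
finger_gap: 0.587
```

```bash
python3 - <<'E'
from h import *
wcases('w6')
plan([0.635,0.252,0.006],155.6-90)
E
```

```text
px [456.  56.] area 4071 w [0.5753 0.4407] mid [0.5747 0.4402] len 139.0 lugyaw 37.8
px [ 92. 176.] area 774 w [0.5308 0.0769] mid [0.5318 0.0768] len 64.3 lugyaw 179.7
px [293. 198.] area 1370 w [0.6361 0.2525] mid [0.637  0.2521] len 66.7 lugyaw 154.6
t 12.72 tcp [0.6179 0.2447 0.1776] gap_mm 50.2 F [ 0.4 -0.2 -0.5] xyaw -24.45 tooly [-0. -0. -1.] q6 -0.93
shift units x,y,z [0.42 5.72 0.46] twist -0.01
```

View pics/w6.png

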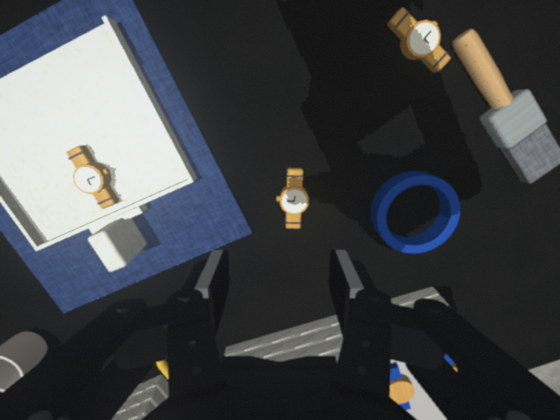

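Request:
apply_moves([
  [46,0.5,2,0.45,-0.1],
  [46,0.5,4,0.45,-0.1],
  [46,0.5,5.2,0.45,-0.1],
  [46,0.5,5.7,0.45,-0.1],
  [46,0.5,5.7,0.45,-0.1],
  [15,0.5,5.7,0.45,-0.1],
  [15,0.5,5.7,0.45,-0.1],
  [15,0.5,5.7,0.45,-0.1],
  [15,0.5,5.7,0.45,-0.1],
  [15,0.5,3.5,0.45,-0.1],
  [15,0.5,1.5,0.45,-0.1],
])

```text
t: 14.1
tcp_pos: [0.6361, 0.2523, 0.1315]
tool_rot: [0.693, -0.144, 0.142, -0.692]
force: [0.7, 0.6, -0.1]
finger_gap: 0.321
```

```bash
python3 - <<'E'
from h import *
plan([0.533,0.132,0.05],90)
E
```

```text
t 14.1 tcp [0.6361 0.2523 0.1315] gap_mm 27.4 F [ 0.7  0.6 -0.1] xyaw -23.34 tooly [-0.003 -0.001 -1.   ] q6 -0.95
shift units x,y,z [-1.56  2.73 -5.04] twist -2.33
```

Request:
apply_moves([
  [15,-1.55,0,-2.5,-1],
  [15,-1.55,0,-4,-2],
  [15,-1.55,0,-5.0,-2.35],
  [15,-1.55,0.5,-5.0,-2.35],
  [15,-1.55,2,-5.0,-2.35],
  [15,-1.55,3.3,-5.0,-2.35],
  [15,-1.55,3.75,-5.0,-2.35],
  [15,-1.55,3.75,-5.0,-2.35],
  [38,-1.55,3.75,-5.0,-2.35],
  [38,-1.55,3.75,-5.0,-2.35],
  [38,-1.55,3.0,-5.0,-2.35],
  [38,-1.55,1.0,-5.0,-2.35],
])

```text
t: 15.6
tcp_pos: [0.5332, 0.133, 0.1007]
tool_rot: [0.707, -0.001, -0.003, -0.707]
force: [0.5, 0.2, 1.7]
finger_gap: 0.449
```

```bash
python3 - <<'E'
from h import *
plan([0.44,0.272,0.16],163.8)
wcases('w7')
E
```

```text
t 15.6 tcp [0.5332 0.133  0.1007] gap_mm 38.3 F [0.5 0.2 1.7] xyaw 0.14 tooly [-0.005 -0.    -1.   ] q6 -1.53
shift units x,y,z [-3.1  -1.96  4.64] twist -7.37
px [480.  58.] area 2431 w [0.4248 0.2705] mid [0.4255 0.273 ] len 68.4 lugyaw 74.9
px [210. 206.] area 1224 w [0.5316 0.0788] mid [0.5342 0.0788] len 65.2 lugyaw 179.8
px [279. 208.] area 1164 w [0.5328 0.1329] mid [0.5364 0.1328] len 65.8 lugyaw 177.7
```

View pics/w7.png

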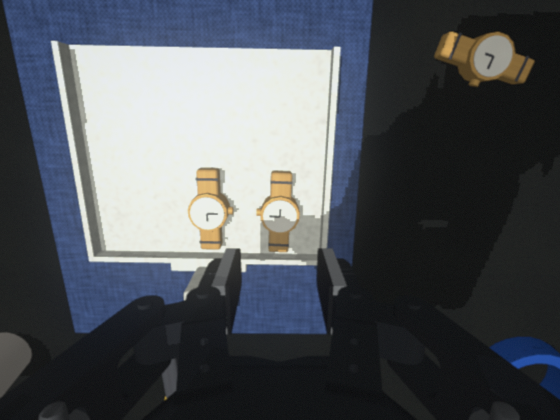

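Request:
apply_moves([
  [48,-1,-1,1.5,-1],
  [48,-2,-2,3,-2],
  [48,-3.1,-2,4.6,-3],
  [48,-3.1,-2,4.6,-4],
  [48,-3.1,-2,4.6,-5],
  [48,-3.1,-2,4.6,-6],
  [48,-3.1,-2,4.6,-7.4],
  [48,-3.1,-2,4.6,-7.4],
  [48,-3.1,-2,4.6,-7.4],
  [48,-3.1,-2,4.6,-7.4],
])

```text
t: 16.9
tcp_pos: [0.4416, 0.2709, 0.1618]
tool_rot: [0.564, 0.426, -0.426, -0.564]
force: [0.9, 0.6, 1.0]
finger_gap: 0.562
```

```bash
python3 - <<'E'
from h import *
wcases('w8')
plan([0.424,0.271,0.006],164)
E
```

```text
px [99. 10.] area 921 w [0.5431 0.0827] mid [0.5364 0.0844] len 66.7 lugyaw 166.1
px [132.  69.] area 1134 w [0.5348 0.1318] mid [0.5366 0.1317] len 66.0 lugyaw 177.8
px [297. 186.] area 1027 w [0.4242 0.2725] mid [0.4247 0.2744] len 66.1 lugyaw 73.6
px [310. 267.] area 841 w [0.4339 0.3609] mid [0.4321 0.3602] len 49.9 lugyaw 20.0
px [235. 321.] area 395 w [0.5303 0.4026] mid [0.5321 0.403 ] len 34.4 lugyaw 11.2
t 16.95 tcp [0.4415 0.2709 0.1617] gap_mm 48.2 F [ 0.6 -0.8 -0.4] xyaw 74.12 tooly [ 0.001  0.    -1.   ] q6 -2.53
shift units x,y,z [-0.16  5.19  0.57] twist 0.01
```

View pics/w8.png

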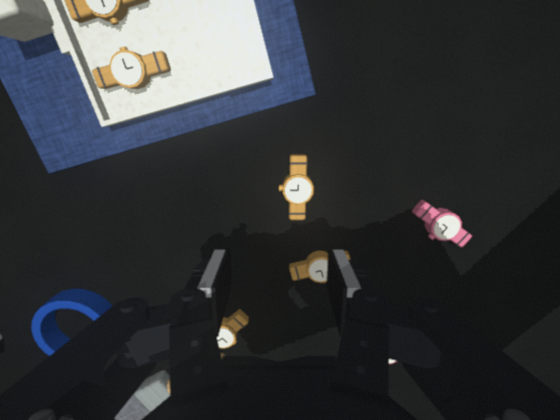

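Request:
apply_moves([
  [48,-0.1,2,0.55,0],
  [48,-0.1,4,0.55,0],
  [48,-0.1,4.8,0.55,0],
  [48,-0.1,5.15,0.55,0],
  [48,-0.1,5.15,0.55,0],
  [15,-0.1,5.15,0.55,0],
  [15,-0.1,5.15,0.55,0],
  [15,-0.1,5.15,0.55,0],
  [15,-0.1,5.15,0.55,0],
  [15,-0.1,3,0.55,0],
  [15,-0.1,1.5,0.55,0],
  [15,-0.1,1.5,0.55,0],
])

```text
t: 18.45
tcp_pos: [0.4272, 0.2736, 0.1199]
tool_rot: [0.565, 0.429, -0.423, -0.563]
force: [-0.4, 0.9, -1.4]
finger_gap: 0.32
```

```bash
python3 - <<'E'
from h import *
plan([0.533,0.025,0.12],90)
E
```

```text
t 18.45 tcp [0.4272 0.2736 0.1199] gap_mm 27.3 F [-0.4  0.9 -1.4] xyaw 74.17 tooly [ 0.008  0.003 -1.   ] q6 -2.52
shift units x,y,z [-7.01  0.   -5.65] twist 7.42
```

Request:
apply_moves([
  [15,0,0,0,1],
  [15,-1,0,-1,2],
  [15,-2.5,0,-2,3],
  [15,-4,0,-3.2,4],
  [15,-5.5,0,-4.4,5],
  [15,-7,0,-5.65,6],
  [15,-7,0,-5.65,7],
  [15,-7,0,-5.65,7.4],
  [15,-7,0,-5.65,7.4],
  [15,-7,0,-5.65,7.4],
])

```text
t: 19.7
tcp_pos: [0.53, 0.0245, 0.1158]
tool_rot: [-0.707, -0.001, 0.002, 0.707]
force: [-0.4, 0.8, 0.7]
finger_gap: 0.324
```

```bash
python3 - <<'E'
from h import *
wcases('w9')
plan([0.533,0.025,0.018],90)
E
```

```text
px [346. 204.] area 1144 w [0.5309 0.0799] mid [0.5341 0.0798] len 65.7 lugyaw 179.5
px [410. 207.] area 1392 w [0.5333 0.1335] mid [0.5361 0.1334] len 65.6 lugyaw 177.5
px [279. 256.] area 2833 w [0.5802 0.0246] mid [0.5884 0.0245] len 115.1 lugyaw 179.6
t 19.75 tcp [0.5301 0.0245 0.1159] gap_mm 27.2 F [ 0.7 -0.2 -0.5] xyaw 0.23 tooly [-0.001  0.    -1.   ] q6 -1.74
shift units x,y,z [0.1  3.26 0.01] twist 0.02
```

View pics/w9.png

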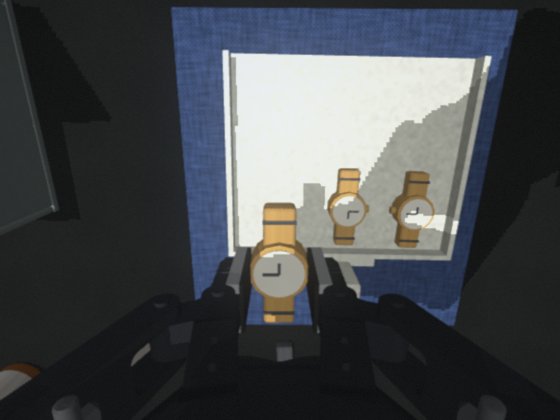

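Request:
apply_moves([
  [15,0.1,1.5,0,0],
  [15,0.1,2.8,0,0],
  [15,0.1,3.25,0,0],
  [15,0.1,3.25,0,0],
  [38,0.1,3.25,0,0],
  [38,0.1,3.25,0,0],
  [38,0.1,2.5,0,0],
  [38,0.1,0.5,0,0],
  [38,0.1,-1,0,0],
  [38,0.1,-1,0,0],
])

```text
t: 21.0
tcp_pos: [0.5365, 0.0239, 0.151]
tool_rot: [0.708, 0.005, 0.003, -0.706]
force: [0.3, -0.7, 0.4]
finger_gap: 0.442
```

```bash
python3 - <<'E'
from h import *
wcases('w10')
plan([0.44,0.362,0.16],89)
E
```

```text
px [339. 184.] area 881 w [0.531  0.0798] mid [0.5336 0.0798] len 64.8 lugyaw 179.0
px [396. 187.] area 1031 w [0.5335 0.1331] mid [0.536 0.133] len 65.4 lugyaw 177.4
px [279. 188.] area 833 w [0.5345 0.024 ] mid [0.5371 0.0239] len 64.2 lugyaw 179.5
t 21.05 tcp [0.5348 0.0241 0.1489] gap_mm 38.0 F [-0.9 -0.3 -0.2] xyaw 0.17 tooly [ 0.006 -0.001 -1.   ] q6 -1.74
shift units x,y,z [-3.12 -0.4  11.27] twist 0.12
```

View pics/w10.png

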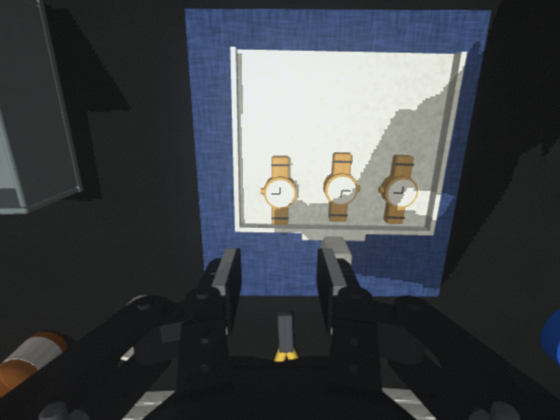

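Three cases lie on the tray in a neat row at about (280,189), (341,187) and (399,190). Now for the fourth.

Request:
apply_moves([
  [48,-3.1,-1,11.3,0.1],
  [48,-3.1,-1,11.3,0.1],
  [48,-3.1,-1,11.3,0.1],
  [48,-3.1,-1,11.3,0.1],
  [48,-3.1,-1,11.3,0.1],
  [48,-3.1,-1,11.3,0.1],
  [48,-3.1,-1,11.3,0.1],
  [48,-3.1,-1,11.3,0.1],
  [48,-3.1,-0.5,11.3,0.1],
  [48,-3.1,-0.5,11.3,0.1],
])

```text
t: 22.3
tcp_pos: [0.4388, 0.3611, 0.1594]
tool_rot: [0.708, -0.007, 0.005, -0.706]
force: [0.7, -0.1, 0.3]
finger_gap: 0.56
```

```bash
python3 - <<'E'
from h import *
wcases('w11')
plan([0.423,0.362,0.006],89)
E
```

```text
px [282. 172.] area 1037 w [0.4212 0.3639] mid [0.4229 0.3638] len 65.5 lugyaw 179.0
px [ 14. 283.] area 1131 w [0.5355 0.0781] mid [0.5354 0.0781] len 69.6 lugyaw 170.7
px [ 63. 283.] area 1186 w [0.5358 0.1304] mid [0.537  0.1304] len 67.3 lugyaw 178.6
px [321. 279.] area 463 w [0.5359 0.4035] mid [0.5408 0.404 ] len 55.7 lugyaw 5.9
t 22.35 tcp [0.4393 0.3615 0.16  ] gap_mm 48.3 F [0.2 0.3 0.4] xyaw -0.95 tooly [-0.003 -0.001 -1.   ] q6 -1.06
shift units x,y,z [-0.53  5.14  0.01] twist 0.01
```

View pics/w11.png

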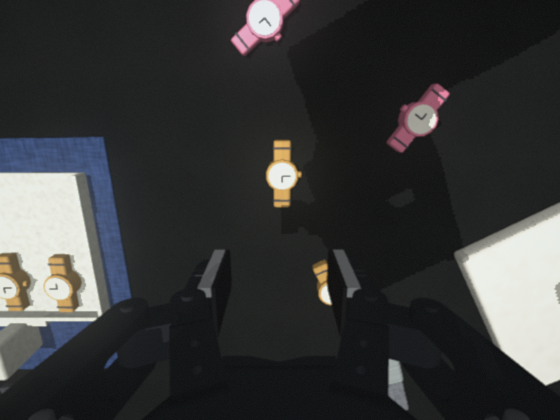

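Request:
apply_moves([
  [48,-0.55,2,0.05,0],
  [48,-0.55,4,0.05,0],
  [48,-0.55,4.8,0.05,0],
  [48,-0.55,5.1,0.05,0],
  [48,-0.55,5.1,0.05,0],
  [15,-0.55,5.1,0.05,0],
  [15,-0.55,5.1,0.05,0],
  [15,-0.55,5.1,0.05,0],
  [15,-0.55,5.1,0.05,0],
  [15,-0.55,3,0.05,0],
  [15,-0.55,1.5,0.05,0],
  [15,-0.55,1.5,0.05,0],
])

```text
t: 23.85
tcp_pos: [0.4255, 0.3663, 0.1203]
tool_rot: [-0.705, 0.002, -0.008, 0.709]
force: [-0.1, 0.5, -1.1]
finger_gap: 0.321
```

```bash
python3 - <<'E'
from h import *
plan([0.463,0.112,0.12],90)
E
```

```text
t 23.85 tcp [0.4255 0.3663 0.1203] gap_mm 27.4 F [-0.1  0.5 -1.1] xyaw -0.83 tooly [ 0.008  0.005 -1.   ] q6 -1.04
shift units x,y,z [ 1.37 -0.02 -8.46] twist -0.08
```

Request:
apply_moves([
  [15,1.3,0,-8.4,-0.1],
  [15,1.3,0,-8.4,-0.1],
  [15,1.3,0,-8.4,-0.1],
  [15,1.3,0,-8.4,-0.1],
  [15,1.3,0,-8.4,-0.1],
  [15,1.3,0,-8.4,-0.1],
  [15,1.3,1.5,-8.4,-0.1],
  [15,1.3,1.5,-8.4,-0.1],
])

```text
t: 24.85
tcp_pos: [0.4553, 0.1137, 0.069]
tool_rot: [-0.707, 0.001, 0.005, 0.707]
force: [-0.8, -0.2, -0.5]
finger_gap: 0.321
```

```bash
python3 - <<'E'
from h import *
plan([0.462,0.112,0.018],90)
E
```

```text
t 24.85 tcp [0.4553 0.1137 0.069 ] gap_mm 27.4 F [-0.8 -0.2 -0.5] xyaw 0.31 tooly [-0.008  0.    -1.   ] q6 -1.57
shift units x,y,z [ 0.24  1.7  -0.06] twist 0.03
```

Request:
apply_moves([
  [15,0.15,0,0,0],
  [15,0.15,1.2,0,0],
  [15,0.15,1.7,0,0],
  [15,0.15,1.7,0,0],
  [38,0.15,1.7,0,0],
  [38,0.15,1.7,0,0],
  [38,0.15,1,0,0],
  [38,0.15,-0.5,0,0],
  [38,0.15,-2.5,0,0],
  [38,0.15,-2.5,0,0],
])

```text
t: 26.1
tcp_pos: [0.4662, 0.1123, 0.151]
tool_rot: [-0.707, -0.005, -0.003, 0.707]
force: [1.7, -0.0, 0.6]
finger_gap: 0.447
```

```bash
python3 - <<'E'
from h import *
wcases('w12')
plan([0.53,0.41,0.16],108)
E
```

```text
px [292. 228.] area 2120 w [0.5061 0.125 ] mid [0.5008 0.1238] len 143.7 lugyaw 12.6
px [248. 252.] area 780 w [0.5308 0.0817] mid [0.5347 0.0819] len 66.1 lugyaw 3.3
px [189. 259.] area 1238 w [0.5376 0.0221] mid [0.5389 0.0221] len 67.4 lugyaw 178.9
t 26.15 tcp [0.4644 0.1122 0.1489] gap_mm 38.1 F [-0.2 -0.2  0.2] xyaw 0.16 tooly [ 0.007  0.    -1.   ] q6 -1.57
shift units x,y,z [ 2.22 -0.36  9.92] twist -1.78
```

View pics/w12.png

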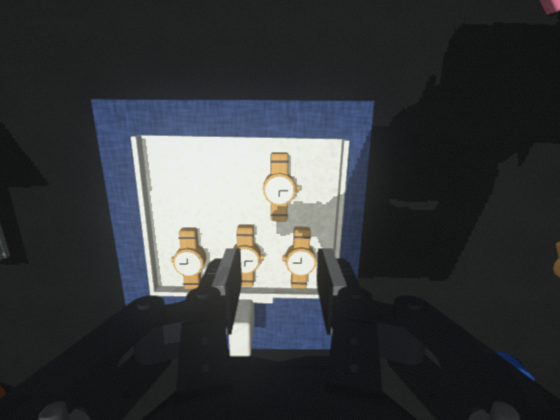

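Four are on the tray. The fifth, near the brush, is next: I'll go above it and look.

Request:
apply_moves([
  [38,2.2,-0.5,9.9,-1.8],
  [38,2.2,-0.5,9.9,-1.8],
  [38,2.2,-0.5,9.9,-1.8],
  [38,2.2,-0.5,9.9,-1.8],
  [38,2.2,-0.5,9.9,-1.8],
  [38,2.2,-0.5,9.9,-1.8],
  [38,2.2,-0.5,9.9,-1.8],
  [38,2.2,-0.5,9.9,-1.8],
])

```text
t: 27.15
tcp_pos: [0.5273, 0.4076, 0.1603]
tool_rot: [0.699, 0.11, -0.112, -0.698]
force: [-0.2, -0.2, -0.0]
finger_gap: 0.446
```

```bash
python3 - <<'E'
from h import *
state();wcases('w13')
E
```

```text
t 27.15 tcp [0.5273 0.4076 0.1603] gap_mm 38.1 F [-0.2 -0.2 -0. ] xyaw 18.08 tooly [-0.003 -0.002 -1.   ] q6 -1.4
px [295. 240.] area 2547 w [0.5733 0.4398] mid [0.5743 0.4405] len 140.4 lugyaw 35.8
```

View pics/w13.png

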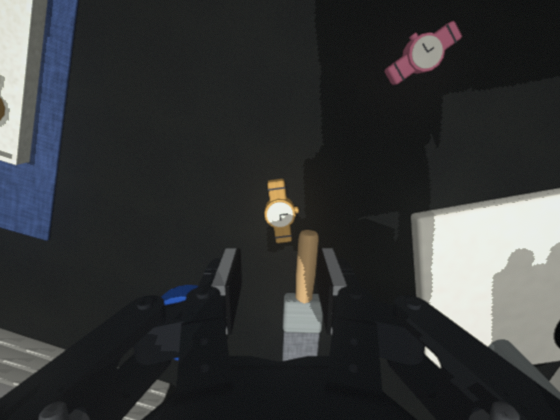

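```bash
python3 - <<'E'
from h import *
P=px2w('wrist',[(276.3,181),(283,242),(280,212)],.010)[:,:2]; print(np.round(P,4))
a=P[0]-P[1]; u=a/np.linalg.norm(a); print(np.linalg.norm(a),np.degrees(np.arctan2(a[1],a[0]))%180)
c=(P[0]+P[1])/2; g=c+u*.026; print(c,g)
plan([*g,0.007],(np.degrees(np.arctan2(a[1],a[0]))+90)%180)
E
```

```text
[[0.5201 0.4023]
 [0.5785 0.4284]
 [0.5488 0.4154]]
0.06395818176541072 24.023674667452866
[0.54931537 0.41533129] [0.52556756 0.40474633]
t 27.2 tcp [0.5276 0.4076 0.1607] gap_mm 38.0 F [-0.1 -0.3  0.7] xyaw 18.06 tooly [-0.002 -0.001 -1.   ] q6 -1.4
shift units x,y,z [-0.08  5.12 -0.07] twist -0.6
```

Request:
apply_moves([
  [34,-0.1,2,-0.08,-0.6],
  [34,-0.1,4,-0.08,-0.6],
  [34,-0.1,4.8,-0.08,-0.6],
  [34,-0.1,5.1,-0.08,-0.6],
  [34,-0.1,5.1,-0.08,-0.6],
  [8,-0.1,5.1,-0.08,-0.6],
  [8,-0.1,5.1,-0.08,-0.6],
  [8,-0.1,5.1,-0.08,-0.6],
  [8,-0.1,5.1,-0.08,-0.6],
  [8,-0.1,4,-0.08,-0.6],
  [8,-0.1,2,-0.08,-0.6],
  [8,-0.1,2,-0.08,-0.6],
])

```text
t: 28.7
tcp_pos: [0.5294, 0.4084, 0.107]
tool_rot: [-0.69, -0.152, 0.144, 0.693]
force: [0.0, 0.9, -1.5]
finger_gap: 0.16
```

```bash
python3 - <<'E'
from h import *
plan([0.436,0.046,0.12],90); save('wrist','w14')
E
```

```text
t 28.7 tcp [0.5294 0.4084 0.107 ] gap_mm 13.7 F [ 0.   0.9 -1.5] xyaw 24.18 tooly [ 0.01   0.006 -1.   ] q6 -1.5
shift units x,y,z [-7.78 -0.53 -9.74] twist 2.42
```

View pics/w14.png

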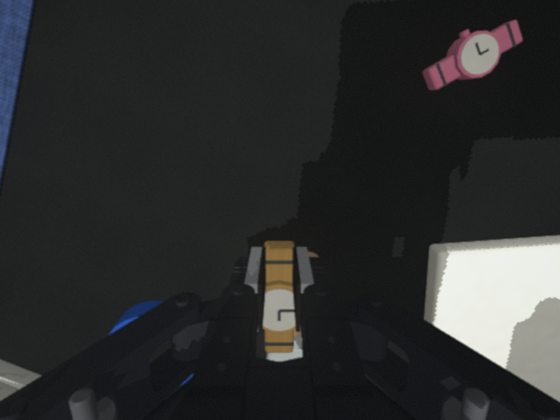

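Request:
apply_moves([
  [8,-7.8,0,-9.7,2.4],
  [8,-7.8,0,-9.7,2.4],
  [8,-7.8,0,-9.7,2.4],
  [8,-7.8,0,-9.7,2.4],
  [8,-7.8,0,-9.7,2.4],
  [8,-7.8,0,-9.7,2.4],
  [8,-7.8,0,-9.7,2.4],
  [8,-7.8,0,-9.7,2.4],
  [8,-7.8,0,-9.7,2.4],
  [8,-7.8,0,-9.7,2.4],
])

```text
t: 30.0
tcp_pos: [0.4316, 0.0462, 0.1012]
tool_rot: [-0.707, -0.002, 0.002, 0.707]
force: [-0.2, 0.7, -1.2]
finger_gap: 0.161
```

```bash
python3 - <<'E'
from h import *
plan([0.435,0.046,0.018],90); save('wrist','w15')
E
```

```text
t 30.0 tcp [0.4316 0.0462 0.1012] gap_mm 13.8 F [-0.2  0.7 -1.2] xyaw 0.33 tooly [-0.  0. -1.] q6 -1.73
shift units x,y,z [ 0.11  2.77 -0.01] twist 0.03
```

View pics/w15.png

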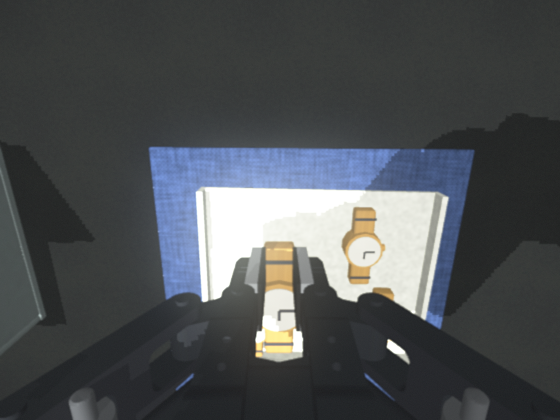

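Request:
apply_moves([
  [8,0.1,1.3,0,0],
  [8,0.1,2.4,0,0],
  [8,0.1,2.75,0,0],
  [8,0.1,2.75,0,0],
  [26,0.1,2.75,0,0],
  [26,0.1,2.75,0,0],
  [26,0.1,2,0,0],
  [26,0.1,0,0,0],
  [26,0.1,-2,0,0],
  [26,0.1,-2,0,0],
])

```text
t: 31.3
tcp_pos: [0.4377, 0.0445, 0.166]
tool_rot: [0.708, 0.005, 0.003, -0.706]
force: [0.3, -0.6, 0.2]
finger_gap: 0.303
```

```bash
python3 - <<'E'
from h import *
plan([0.56,0.078,0.16],90)
E
```

```text
t 31.3 tcp [0.4377 0.0445 0.166 ] gap_mm 25.9 F [ 0.3 -0.6  0.2] xyaw 0.18 tooly [ 0.012 -0.002 -1.   ] q6 -1.73
shift units x,y,z [4.08 0.25 1.1 ] twist 0.02
```

Request:
apply_moves([
  [40,4,-1,1.1,0],
  [40,4,-1,1.1,0],
  [40,4,-1,1.1,0],
  [40,4,-1,1.1,0],
  [40,4,-1,1.1,0],
])

```text
t: 31.92
tcp_pos: [0.5519, 0.0781, 0.1901]
tool_rot: [-0.707, 0.001, 0.002, 0.707]
force: [0.5, -0.2, -0.7]
finger_gap: 0.469
```

```bash
python3 - <<'E'
from h import *
state(); cal=manip.get_calibration('wrist'); wcases('w16')
print(w2px('wrist',[[.5795,.078,.055],[.6195,.078,.055]],cal))
save('top','t3')
E
```

```text
t 31.93 tcp [0.5519 0.0781 0.1901] gap_mm 40.1 F [ 0.5 -0.2 -0.7] xyaw 0.14 tooly [-0.004  0.    -1.   ] q6 -1.63
px [246.  87.] area 805 w [0.4571 0.0457] mid [0.4585 0.0458] len 64.9 lugyaw 0.6
px [315.  93.] area 809 w [0.4616 0.1132] mid [0.4631 0.1132] len 67.4 lugyaw 0.5
px [281. 164.] area 685 w [0.5317 0.0801] mid [0.5332 0.0801] len 63.1 lugyaw 179.3
px [332. 165.] area 731 w [0.5327 0.1333] mid [0.5344 0.1333] len 66.9 lugyaw 178.0
px [227. 166.] area 689 w [0.5342 0.0237] mid [0.5355 0.0237] len 65.3 lugyaw 179.8
px [242. 325.] area 222 w [0.7288 0.0329] mid [0.7288 0.033 ] len 29.5 lugyaw 90.5
[[278.91140666 222.41575343]
 [278.83602545 260.65253978]]
```

View pics/w16.png

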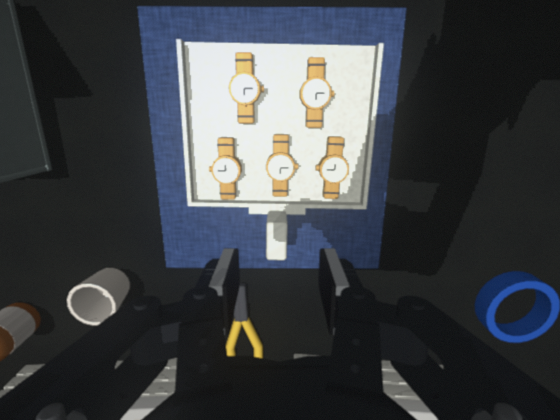

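View pics/t3.png

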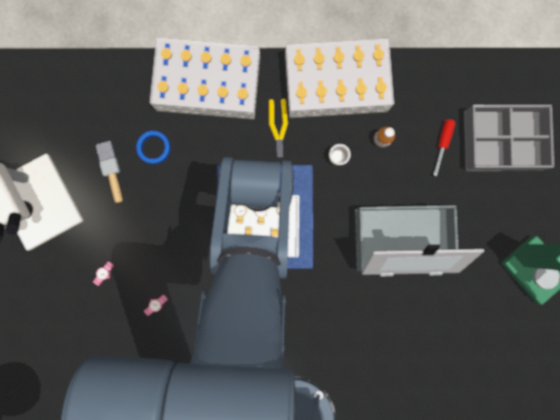

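```bash
python3 - <<'E'
from h import *
plan([0.5995,0.0772,0.017],90)
E
```

```text
t 32.02 tcp [0.5527 0.078  0.1906] gap_mm 39.9 F [0.4 0.1 0.2] xyaw 0.13 tooly [-0.003  0.    -1.   ] q6 -1.63
shift units x,y,z [ 1.58  5.78 -0.03] twist 0.01
```

Request:
apply_moves([
  [40,1.55,0,0,0],
  [40,1.55,1.5,0,0],
  [40,1.55,3,0,0],
  [40,1.55,4.5,0,0],
  [40,1.55,5.4,0,0],
  [40,1.55,5.75,0,0],
  [40,1.55,5.75,0,0],
  [10,1.55,5.75,0,0],
  [10,1.55,5.75,0,0],
  [10,1.55,5.75,0,0],
  [10,1.55,5.75,0,0],
], squeeze=120)

```text
t: 33.4
tcp_pos: [0.6025, 0.0783, 0.0205]
tool_rot: [0.707, 0.002, 0.0, -0.707]
force: [0.7, -0.8, 6.1]
finger_gap: 0.218
```

```bash
python3 - <<'E'
from h import *
state(); save('wrist','w17'); print(np.round(manip.sense()['ft_torque'],2))
E
```

```text
t 33.4 tcp [0.6025 0.0783 0.0205] gap_mm 18.6 F [ 0.7 -0.8  6.1] xyaw 0.17 tooly [ 0.004 -0.    -1.   ] q6 -1.63
[-0.04  0.05  0.  ]
```

View pics/w17.png

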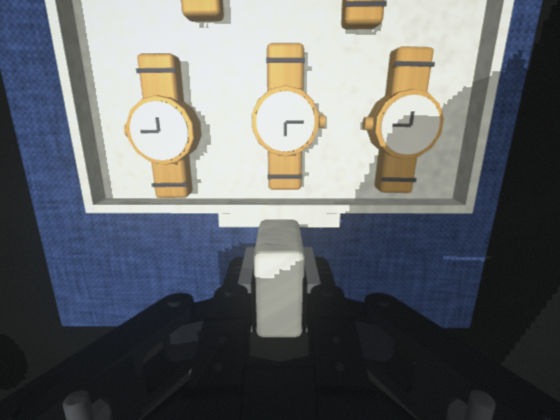

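Request:
apply_moves([
  [10,0,-0.1,0,0],
  [10,0,-0.2,0,0],
  [10,0,-0.35,0,0],
  [10,0,-0.5,0,0],
  [10,0,-0.65,0,0],
  [10,0,-0.8,0,0],
  [10,0,-1,0,0],
  [10,0,-1,0,0],
])

```text
t: 34.45
tcp_pos: [0.6015, 0.0784, 0.0495]
tool_rot: [0.707, 0.002, -0.0, -0.707]
force: [0.1, 0.1, -4.5]
finger_gap: 0.215
```

```bash
python3 - <<'E'
from h import *
state(); save('wrist','w18'); print(np.round(manip.sense()['ft_torque'],2)); save('scene','s3',(180,130,420,310),3)
E
```

```text
t 34.45 tcp [0.6015 0.0784 0.0495] gap_mm 18.3 F [ 0.1  0.1 -4.5] xyaw 0.16 tooly [ 0.001 -0.    -1.   ] q6 -1.63
[ 0.03 -0.39 -0.  ]
```

View pics/w18.png

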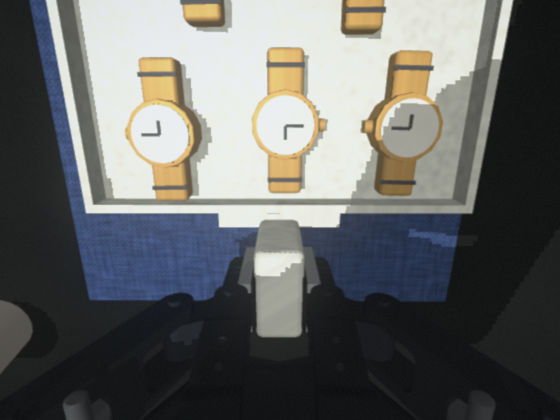

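View pics/s3.png

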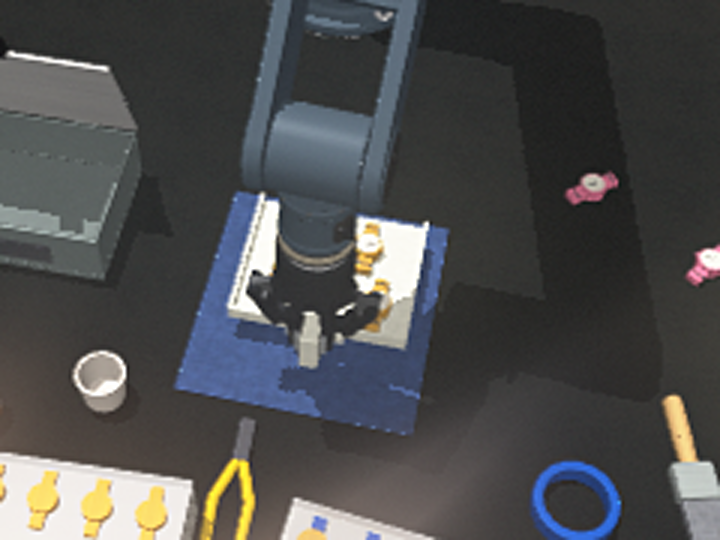

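Request:
apply_moves([
  [10,0,-0.2,0,0],
  [10,0,-0.5,0,0],
  [10,0,-1,0,0],
  [10,0,-1.5,0,0],
  [10,0,-2,0,0],
  [10,0,-2.6,0,0],
  [10,0,-3.2,0,0],
  [10,0,-3.8,0,0],
  [10,0,-4.3,0,0],
  [10,0,-4.7,0,0],
  [10,0,-4.9,0,0],
  [10,0,-5,0,0],
])

```text
t: 36.05
tcp_pos: [0.6008, 0.0783, 0.1989]
tool_rot: [-0.707, -0.001, 0.001, 0.707]
force: [0.3, 1.4, -5.6]
finger_gap: 0.216
```

Request:
apply_moves([
  [10,0.1,0,-0.1,0],
  [10,0.25,0,-0.3,0],
  [10,0.45,0,-0.6,0],
  [10,0.7,0,-1.0,0],
  [10,0.95,0,-1.4,0],
  [10,1.2,0,-1.9,0],
  [10,1.4,0,-2.4,0],
  [10,1.6,0,-2.9,0],
  [10,1.75,0,-3.4,0],
  [10,1.85,0,-3.9,0],
  [10,1.9,0,-4.4,0],
  [10,1.9,0,-4.9,0],
])

```text
t: 37.55
tcp_pos: [0.6583, -0.0694, 0.1988]
tool_rot: [-0.707, -0.001, 0.001, 0.707]
force: [-0.1, 0.1, -4.5]
finger_gap: 0.219
```

```bash
python3 - <<'E'
from h import *
plan([0.66,-0.286,0.2],90); save('wrist','w19'); print(np.round(manip.sense()['ft_torque'],2)); 
E
```

```text
t 37.55 tcp [ 0.6583 -0.0694  0.1988] gap_mm 18.7 F [-0.1  0.1 -4.5] xyaw 0.16 tooly [-0.  0. -1.] q6 -1.85
shift units x,y,z [ 0.04 -0.04 -7.22] twist 0.02
[-0.29 -0.46  0.05]
```

View pics/w19.png

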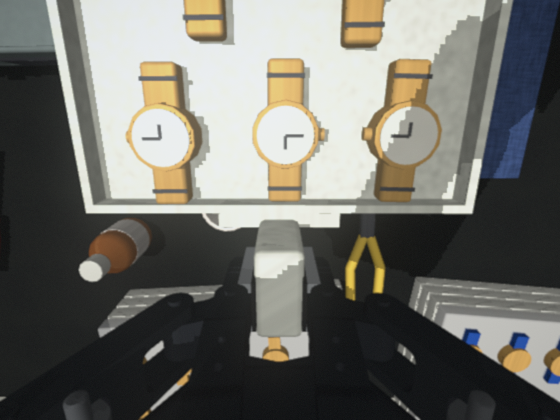

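Request:
apply_moves([
  [10,0,0,-0.5,0],
  [10,0,0,-1.1,0],
  [10,0,0,-1.8,0],
  [10,0,0,-2.5,0],
  [10,0,0,-3.2,0],
  [10,0,0,-3.9,0],
  [10,0,0,-4.6,0],
  [10,0,0,-5.3,0],
  [10,0,0,-5.9,0],
  [10,0,0,-6.4,0],
  [10,0,0,-6.8,0],
  [10,0,0,-7.1,0],
])

```text
t: 39.1
tcp_pos: [0.659, -0.282, 0.1988]
tool_rot: [-0.707, -0.001, 0.001, 0.707]
force: [-0.5, -0.0, -4.7]
finger_gap: 0.216
```

Request:
apply_moves([
  [10,0,0,-0.1,0],
  [10,0,0,-0.1,0],
  [10,0,0,-0.1,0],
])

```text
t: 39.48
tcp_pos: [0.659, -0.2838, 0.1988]
tool_rot: [-0.707, -0.001, 0.001, 0.707]
force: [-0.1, -0.3, -5.3]
finger_gap: 0.213
```

```bash
python3 - <<'E'
from h import *
plan([0.645,-0.286,0.147],90); save('wrist','w20'); print(np.round(manip.sense()['ft_torque'],2)); save('scene','s4',(80,60,380,300),2.5)
E
```

```text
t 39.48 tcp [ 0.659  -0.2838  0.1988] gap_mm 18.2 F [-0.1 -0.3 -5.3] xyaw 0.2 tooly [-0.  0. -1.] q6 -2.14
shift units x,y,z [-0.47  1.73 -0.07] twist 0.02
[ 0.01 -0.39 -0.02]
```

View pics/w20.png

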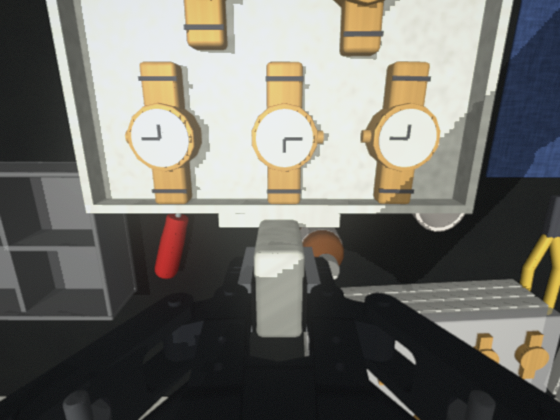

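View pics/s4.png

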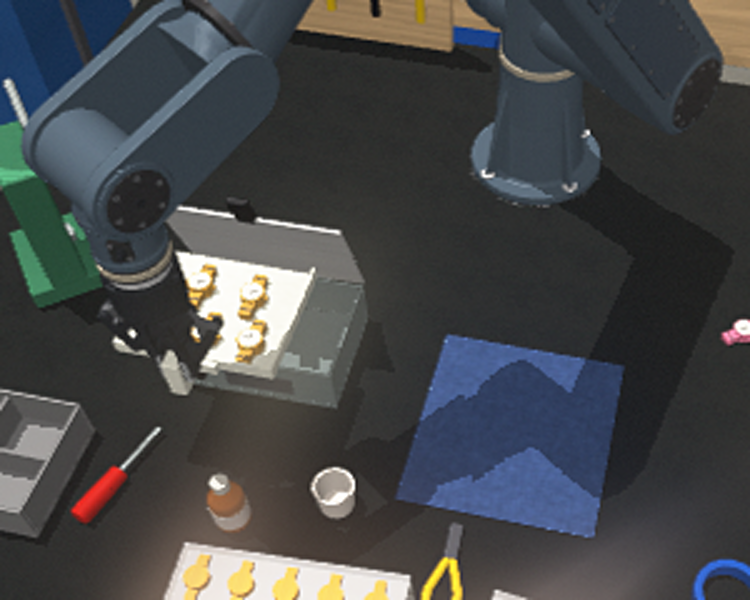

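Request:
apply_moves([
  [10,-0.1,0.2,0,0],
  [10,-0.2,0.5,-0.1,0],
  [10,-0.3,0.8,-0.1,0],
  [10,-0.4,1.2,-0.1,0],
  [10,-0.45,1.5,-0.1,0],
  [10,-0.45,1.7,-0.1,0],
  [10,-0.45,1.7,-0.1,0],
  [10,-0.45,1.7,-0.1,0],
])

```text
t: 40.58
tcp_pos: [0.6459, -0.2877, 0.1482]
tool_rot: [0.707, 0.001, -0.001, -0.707]
force: [0.1, -0.3, -4.2]
finger_gap: 0.22
```

```bash
python3 - <<'E'
from h import *
state(); save('scene','s5',(80,60,380,300),2.5); save('top','t5',(300,100,520,300),3)
E
```

```text
t 40.58 tcp [ 0.6459 -0.2877  0.1482] gap_mm 18.7 F [ 0.1 -0.3 -4.2] xyaw 0.17 tooly [ 0.001 -0.001 -1.   ] q6 -2.15
```

View pics/s5.png

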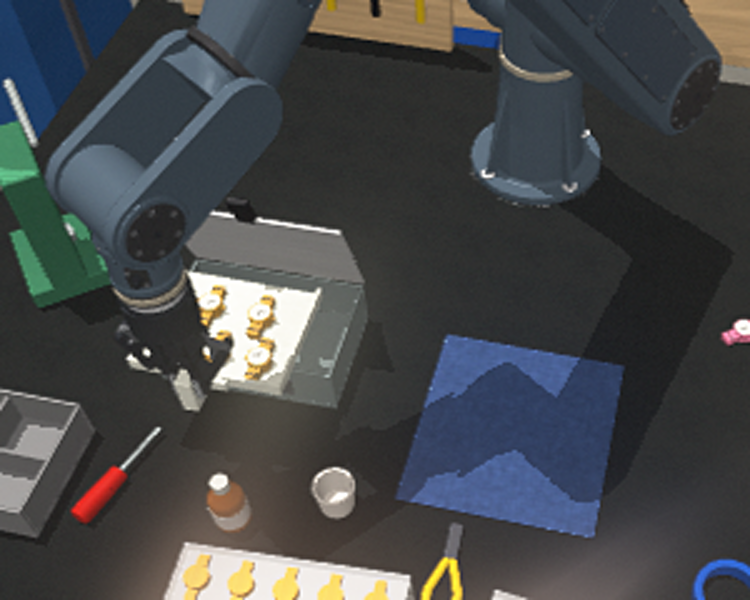

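View pics/t5.png

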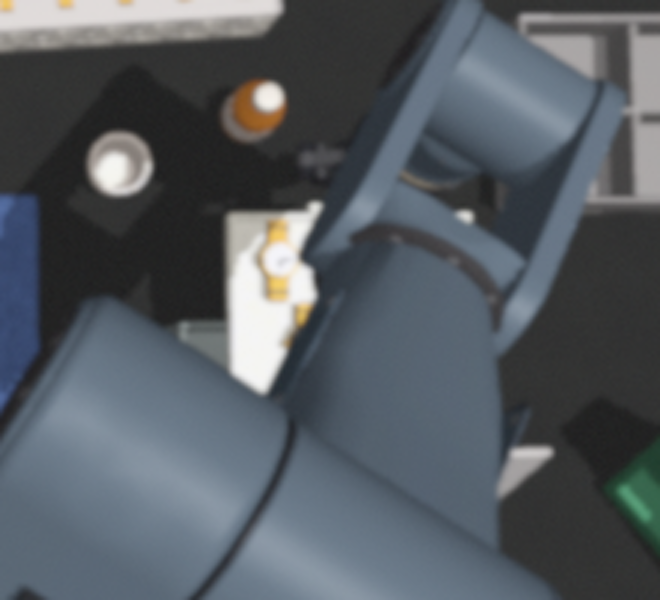

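Request:
apply_moves([
  [10,0,0,0,0],
  [10,0,0,0,0],
  [10,0,0,0,0],
], squeeze=60)

```text
t: 41.05
tcp_pos: [0.6455, -0.2876, 0.1479]
tool_rot: [0.707, 0.001, -0.001, -0.707]
force: [-0.4, -0.3, -4.3]
finger_gap: 0.219
```

Request:
apply_moves([
  [10,0,0,0,0],
  [10,0,0,0,0],
  [10,0,0,0,0],
], squeeze=40)

```text
t: 41.42
tcp_pos: [0.6455, -0.2876, 0.1478]
tool_rot: [0.707, 0.001, -0.001, -0.707]
force: [1.0, 0.0, -4.6]
finger_gap: 0.219
```

```bash
python3 - <<'E'
from h import *
state(); save('wrist','w21'); print(np.round(manip.sense()['ft_torque'],2)); 
E
```

```text
t 41.42 tcp [ 0.6455 -0.2876  0.1478] gap_mm 18.7 F [ 1.   0.  -4.6] xyaw 0.16 tooly [-0. -0. -1.] q6 -2.15
[ 0.02 -0.37 -0.05]
```

View pics/w21.png

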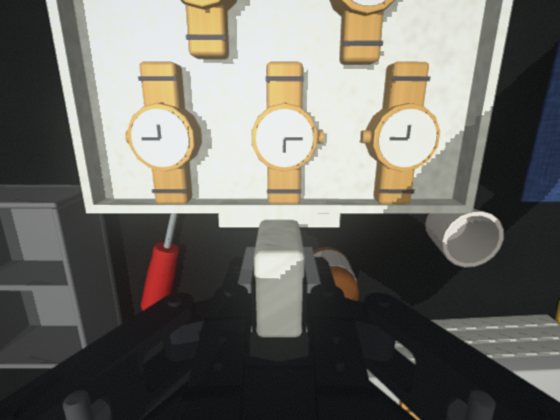

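Request:
apply_moves([
  [10,0,0,0,0],
  [10,0,0,0,0],
  [10,0,0,0,0],
], squeeze=28)

```text
t: 41.85
tcp_pos: [0.6455, -0.2875, 0.1478]
tool_rot: [-0.707, -0.001, 0.001, 0.707]
force: [0.6, 0.4, -4.9]
finger_gap: 0.218
```

```bash
python3 - <<'E'
from h import *
state(); save('wrist','w22'); print(np.round(manip.sense()['ft_torque'],2)); 
E
```

```text
t 41.85 tcp [ 0.6455 -0.2875  0.1478] gap_mm 18.6 F [ 0.6  0.4 -4.9] xyaw 0.16 tooly [-0.  0. -1.] q6 -2.15
[ 0.06 -0.39  0.03]
```

View pics/w22.png

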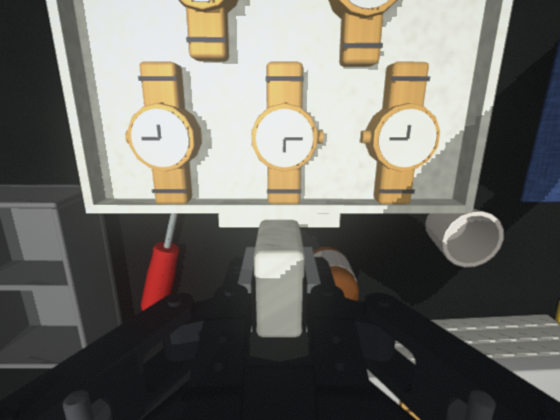

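Request:
apply_moves([
  [10,0,0,0,0],
  [10,0,0,0,0],
], squeeze=20)

```text
t: 42.15
tcp_pos: [0.6455, -0.2875, 0.1478]
tool_rot: [0.707, 0.001, -0.001, -0.707]
force: [-0.0, -0.7, -4.5]
finger_gap: 0.218
```

```bash
python3 - <<'E'
from h import *
state(); save('wrist','w23'); print(np.round(manip.sense()['ft_torque'],2)); 
E
```

```text
t 42.15 tcp [ 0.6455 -0.2875  0.1478] gap_mm 18.6 F [-0.  -0.7 -4.5] xyaw 0.16 tooly [-0. -0. -1.] q6 -2.15
[ 0.03 -0.41 -0.02]
```

View pics/w23.png

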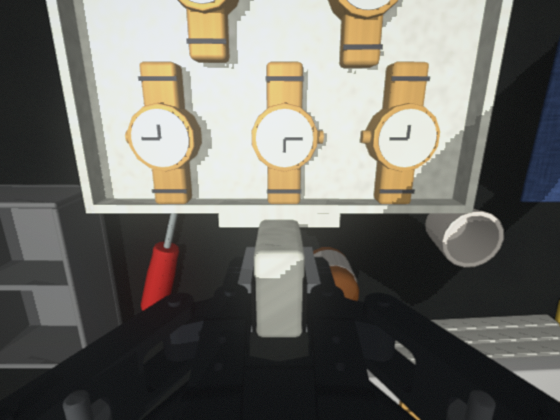

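Request:
apply_moves([
  [17,0,0,0,0],
  [17.5,0,0,0,0],
  [18,0,0,0,0],
  [18.3,0,0,0,0],
], squeeze=20)

```text
t: 42.7
tcp_pos: [0.6455, -0.2875, 0.1478]
tool_rot: [0.707, 0.001, -0.001, -0.707]
force: [-0.8, 0.5, -4.3]
finger_gap: 0.217
```

```bash
cat > st.py <<'E'
from h import *
import sys
state(); save('wrist',sys.argv[1]); print(np.round(manip.sense()['ft_torque'],2))
E
python3 st.py w24
```

```text
t 42.7 tcp [ 0.6455 -0.2875  0.1478] gap_mm 18.5 F [-0.8  0.5 -4.3] xyaw 0.16 tooly [-0. -0. -1.] q6 -2.15
[ 0.03 -0.35  0.01]
```

View pics/w24.png

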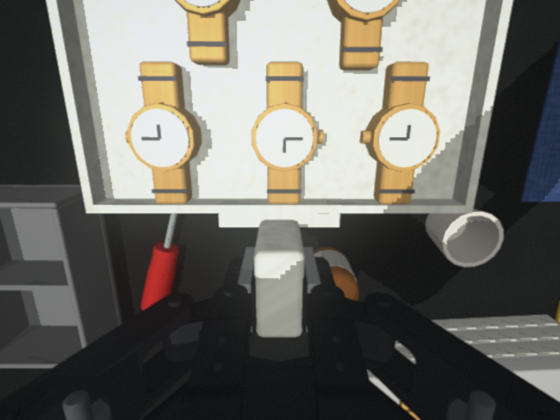

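Request:
apply_moves([
  [18.6,0,0,0,0],
  [18.8,0,0,0,0],
  [19,0,0,0,0],
])

```text
t: 43.12
tcp_pos: [0.6455, -0.2875, 0.1478]
tool_rot: [-0.707, -0.001, 0.001, 0.707]
force: [-0.4, 0.6, -5.1]
finger_gap: 0.229
```

```bash
python3 st.py w25
```

```text
t 43.12 tcp [ 0.6455 -0.2875  0.1478] gap_mm 19.5 F [-0.4  0.6 -5.1] xyaw 0.16 tooly [-0.  0. -1.] q6 -2.15
[ 0.03 -0.36 -0.02]
```

View pics/w25.png

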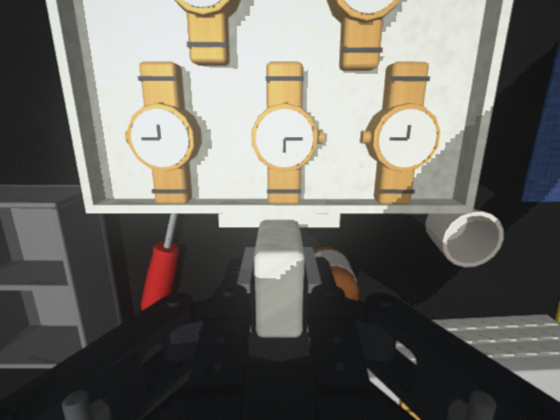

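Request:
apply_moves([
  [19.2,0,0,0,0],
  [19.4,0,0,0,0],
])

```text
t: 43.42
tcp_pos: [0.6455, -0.2875, 0.1478]
tool_rot: [0.707, 0.001, -0.001, -0.707]
force: [0.2, 1.5, -4.2]
finger_gap: 0.23
```

```bash
python3 st.py w26
```

```text
t 43.42 tcp [ 0.6455 -0.2875  0.1478] gap_mm 19.7 F [ 0.2  1.5 -4.2] xyaw 0.16 tooly [ 0. -0. -1.] q6 -2.15
[-0.04 -0.37 -0.01]
```

View pics/w26.png

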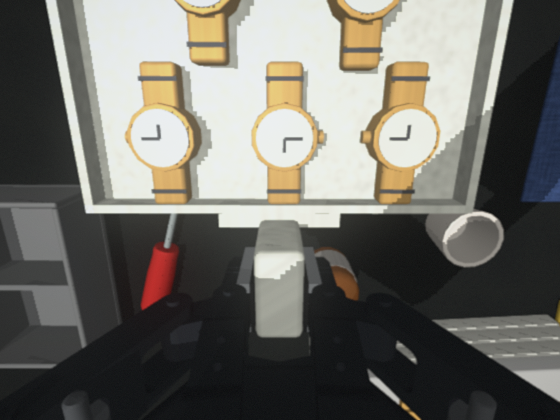

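Request:
apply_moves([
  [10,0,0,0,0],
  [10,0,0,0,0],
  [10,-0.1,0.1,0,0],
  [10,-0.3,0.25,0,0],
  [10,-0.55,0.4,0,0],
  [10,-0.8,0.55,0,0],
  [10,-1.0,0.7,0,0],
  [10,-1.15,0.85,0,0],
  [10,-1.2,0.95,0,0],
  [10,-1.2,0.95,0,0],
  [10,-1.2,0.95,0,0],
], squeeze=100)

```text
t: 44.85
tcp_pos: [0.6099, -0.2878, 0.1195]
tool_rot: [0.707, 0.001, -0.001, -0.707]
force: [0.3, -0.7, -4.8]
finger_gap: 0.221
```

```bash
python3 st.py w27; python3 -c "
from h import *
save('scene','s6',(80,60,380,300),2.5)"
```

```text
t 44.85 tcp [ 0.6099 -0.2878  0.1195] gap_mm 18.9 F [ 0.3 -0.7 -4.8] xyaw 0.17 tooly [ 0.001 -0.    -1.   ] q6 -2.18
[-0.02 -0.45  0.01]
```

View pics/s6.png

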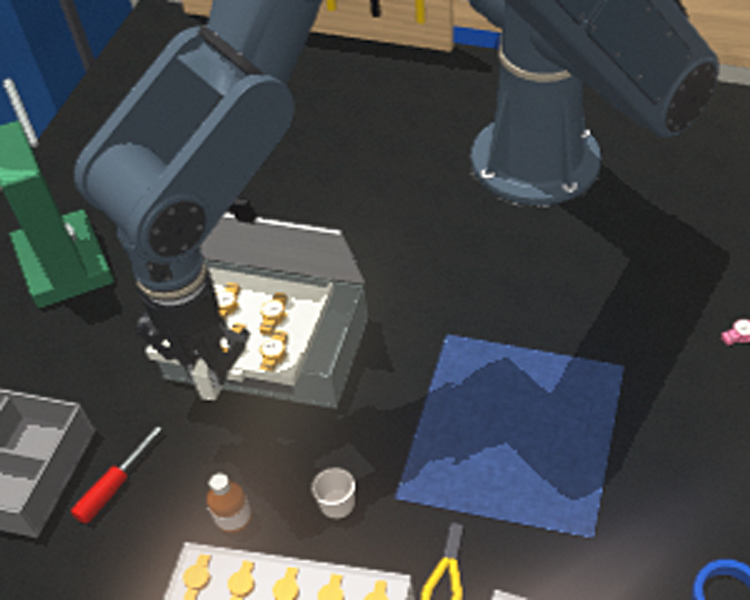

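View pics/w27.png

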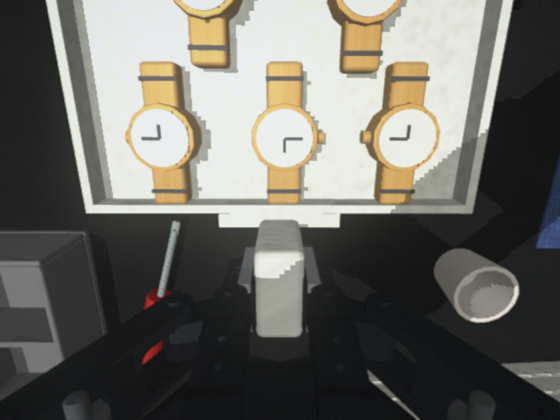

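Request:
apply_moves([
  [18.6,0,0,0,0],
  [19.0,0,0,0,0],
  [19.3,0,0,0,0],
  [19.5,0,0,0,0],
  [19.6,0,0,0,0],
  [19.6,0,0,0,0],
], squeeze=20)

```text
t: 45.7
tcp_pos: [0.6092, -0.2876, 0.1194]
tool_rot: [-0.707, -0.001, 0.001, 0.707]
force: [-0.9, 0.2, -3.1]
finger_gap: 0.23
```

```bash
python3 st.py w28
```

```text
t 45.7 tcp [ 0.6092 -0.2876  0.1194] gap_mm 19.7 F [-0.9  0.2 -3.1] xyaw 0.18 tooly [-0.001  0.    -1.   ] q6 -2.18
[ 0.13 -0.02  0.12]
```

View pics/w28.png

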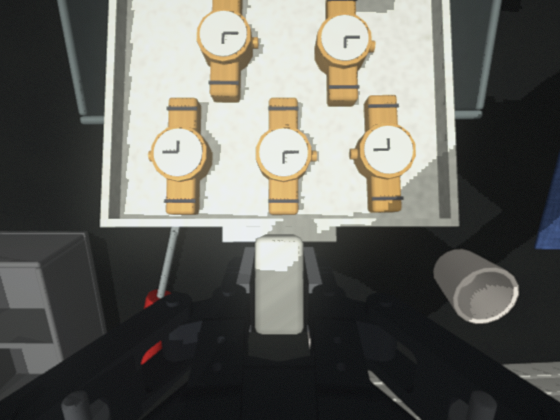

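It is drooping and has come to rest on the rim. I'll look from the scene camera.

```bash
python3 st.py w29; python3 -c "
from h import *
save('scene','s7',(80,60,380,300),2.5)"
```

```text
t 45.75 tcp [ 0.6092 -0.2876  0.1195] gap_mm 20.2 F [-0.7  0.1 -3.1] xyaw 0.18 tooly [-0.001  0.    -1.   ] q6 -2.18
[ 0.1  -0.04  0.04]
```

View pics/s7.png

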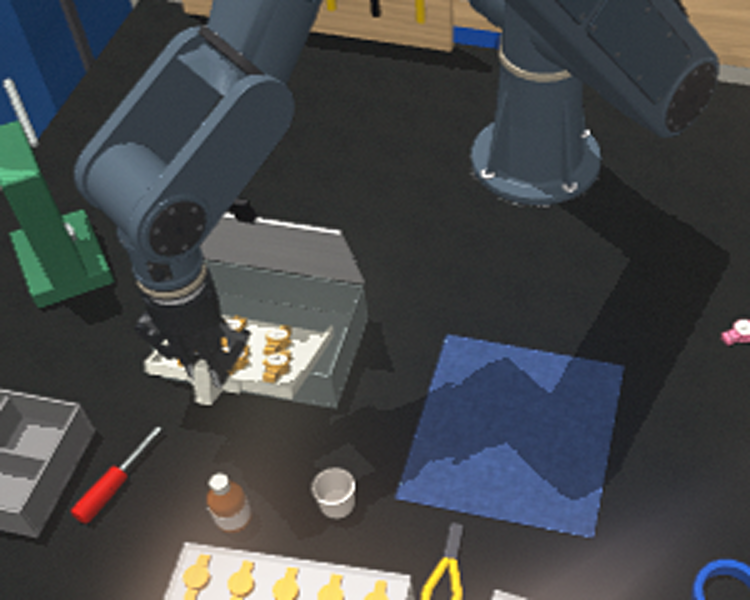

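View pics/w29.png

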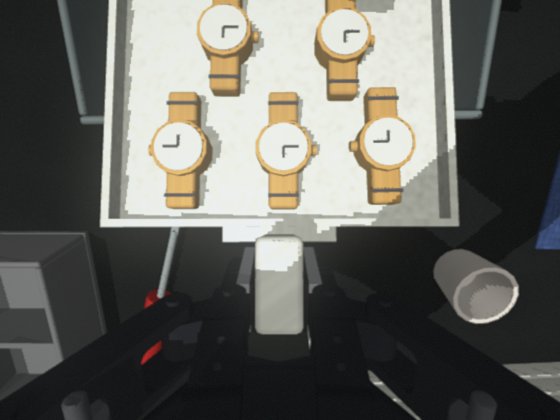

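Request:
apply_moves([
  [15,0,0,0,0],
  [15,0,0,0,0],
  [15,0,0,0,0],
  [15,0,0,0,0],
  [15,0,0,0,0],
  [15,0,0,0,0],
], squeeze=40)

```text
t: 46.6
tcp_pos: [0.6097, -0.2877, 0.1196]
tool_rot: [0.707, 0.001, -0.001, -0.707]
force: [-1.0, -0.1, 0.9]
finger_gap: 0.228
```

```bash
python3 st.py w30; python3 -c "
from h import *
save('scene','s8',(80,60,380,300),2.5)"
```

```text
t 46.6 tcp [ 0.6097 -0.2877  0.1196] gap_mm 19.4 F [-1.  -0.1  0.9] xyaw 0.16 tooly [ 0. -0. -1.] q6 -2.18
[0.19 0.2  0.04]
```

View pics/s8.png

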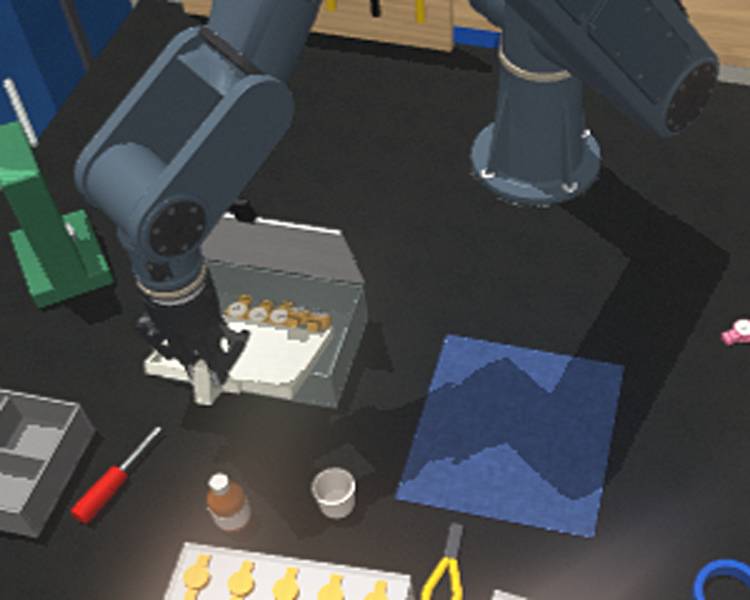

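View pics/w30.png

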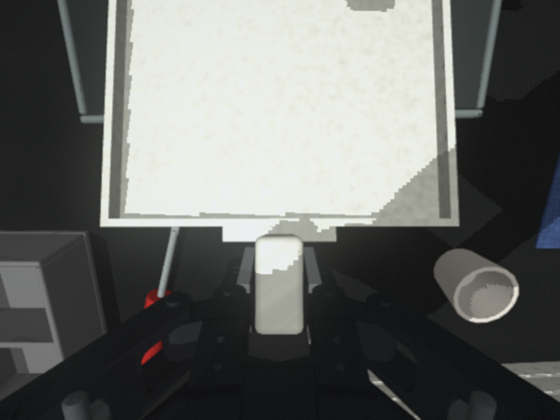

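Request:
apply_moves([
  [10,0,0,0,0],
  [10,0,-0.05,0,0],
  [10,0.15,-0.2,0,0],
  [10,0.3,-0.35,0,0],
  [10,0.5,-0.5,0,0],
  [10,0.7,-0.65,0,0],
  [10,0.9,-0.8,0,0],
  [10,1.1,-0.95,0,0],
  [10,1.3,-1.1,0,0],
  [10,1.3,-1.1,0,0],
  [10,1.3,-1.1,0,0],
], squeeze=100)

```text
t: 48.08
tcp_pos: [0.6482, -0.2874, 0.1521]
tool_rot: [-0.707, -0.001, 0.001, 0.707]
force: [0.6, 0.3, -2.1]
finger_gap: 0.216
```

```bash
python3 st.py w31; python3 -c "
from h import *
save('scene','s9',(120,130,270,250),5)"
```

```text
t 48.08 tcp [ 0.6482 -0.2874  0.1521] gap_mm 18.5 F [ 0.6  0.3 -2.1] xyaw 0.16 tooly [-0.001  0.    -1.   ] q6 -2.15
[-0.04 -0.09 -0.05]
```

View pics/s9.png

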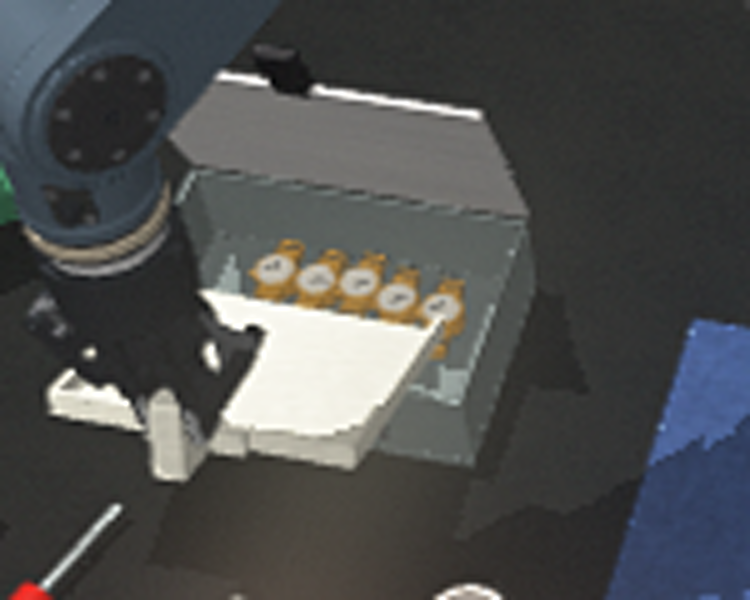

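View pics/w31.png

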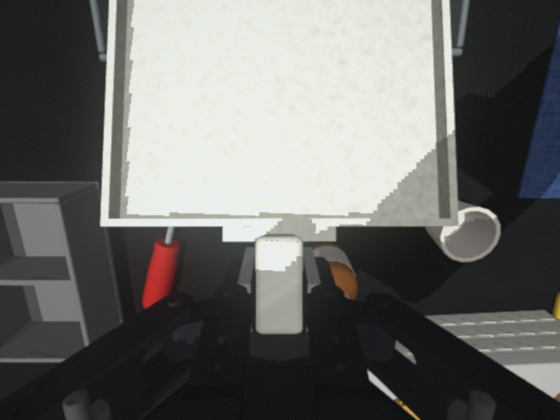

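All five cases lie in a row on the box floor, with dials at about (275,268), (318,278), (361,284), (397,297) and (440,307) in the crop. The tray is empty. I'll carry it back.

Request:
apply_moves([
  [10,0.2,-0.5,0,0],
  [10,0.4,-1.2,0,0],
  [10,0.4,-2,0,0],
  [10,0.4,-2.2,1,0],
  [10,0.4,-2.2,2,0],
  [10,0.4,-2.2,3.2,0],
  [10,0.4,-2.2,4.4,0],
  [10,0.4,-2.2,5.6,0],
  [10,0.4,-2.2,6.8,0],
  [10,0.4,-2.2,8,0],
  [10,0,-2.2,9.2,0],
  [10,-0.5,-2.2,10.2,0],
])

```text
t: 49.68
tcp_pos: [0.6316, 0.0215, 0.2185]
tool_rot: [-0.707, -0.001, 0.002, 0.707]
force: [0.4, -0.3, -1.8]
finger_gap: 0.22
```

```bash
python3 - <<'E'
from h import *
plan([0.568,0.077,0.11],90)
E
```

```text
t 49.67 tcp [0.6316 0.0215 0.2185] gap_mm 18.8 F [ 0.4 -0.3 -1.8] xyaw 0.25 tooly [-0.     0.001 -1.   ] q6 -1.72
shift units x,y,z [-2.11  3.62  1.86] twist 0.03
```

Request:
apply_moves([
  [10,-0.5,0,0.6,0],
  [10,-1,0,1.2,0],
  [10,-1.6,0,1.6,0],
  [10,-2.1,0.5,1.7,0],
  [10,-2.1,1.2,1.7,0],
  [10,-2.1,2,1.7,0],
  [10,-2.1,2.8,1.7,0],
  [10,-2.1,3.4,1.7,0],
  [10,-2.1,3.6,1.7,0],
  [10,-2.1,3.6,1.7,0],
  [10,-2.1,3.6,1.7,0],
])

```text
t: 51.05
tcp_pos: [0.5701, 0.0694, 0.1112]
tool_rot: [0.707, 0.002, -0.0, -0.707]
force: [-0.0, 0.6, -0.6]
finger_gap: 0.221
```

```bash
python3 st.py w32; python3 -c "
from h import *
save('scene','s10',(180,130,420,310),3)"
```

```text
t 51.05 tcp [0.5701 0.0694 0.1112] gap_mm 18.9 F [-0.   0.6 -0.6] xyaw 0.16 tooly [ 0.002 -0.    -1.   ] q6 -1.65
[-0.02 -0.13  0.01]
```

View pics/s10.png

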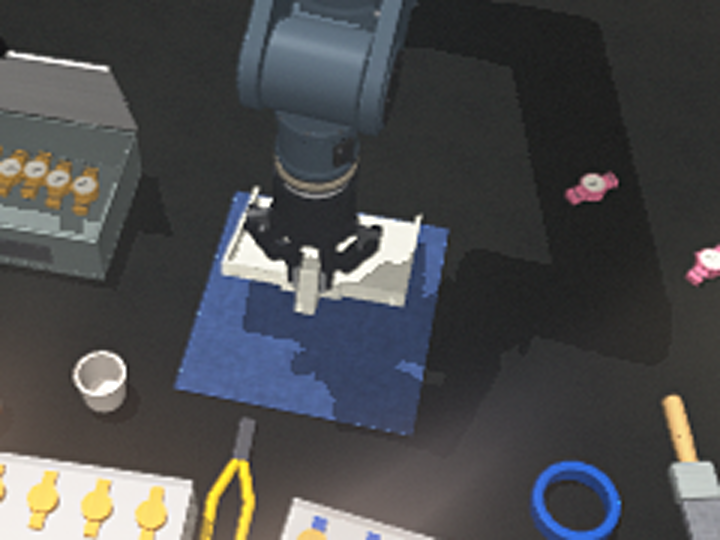

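View pics/w32.png

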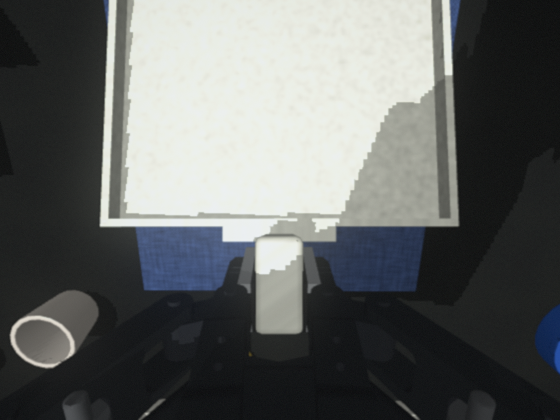

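Request:
apply_moves([
  [10,0,0.3,0,0],
  [10,0,0.6,0,0],
  [10,0.18,0.9,0,0],
  [10,0.35,1.16,0,0],
  [10,0.48,1.4,0,0],
  [10,0.6,1.63,0,0],
  [10,0.7,1.88,0,0],
  [10,0.8,2.13,0,0],
], squeeze=25)

```text
t: 52.15
tcp_pos: [0.5938, 0.0693, 0.046]
tool_rot: [0.707, 0.001, -0.001, -0.707]
force: [-1.9, -0.6, 3.4]
finger_gap: 0.224
```

```bash
python3 st.py w33; python3 -c "
from h import *
save('scene','s11',(180,130,420,310),3)"
```

```text
t 52.15 tcp [0.5938 0.0693 0.046 ] gap_mm 19.1 F [-1.9 -0.6  3.4] xyaw 0.16 tooly [ 0. -0. -1.] q6 -1.64
[0.07 0.93 0.01]
```

View pics/s11.png

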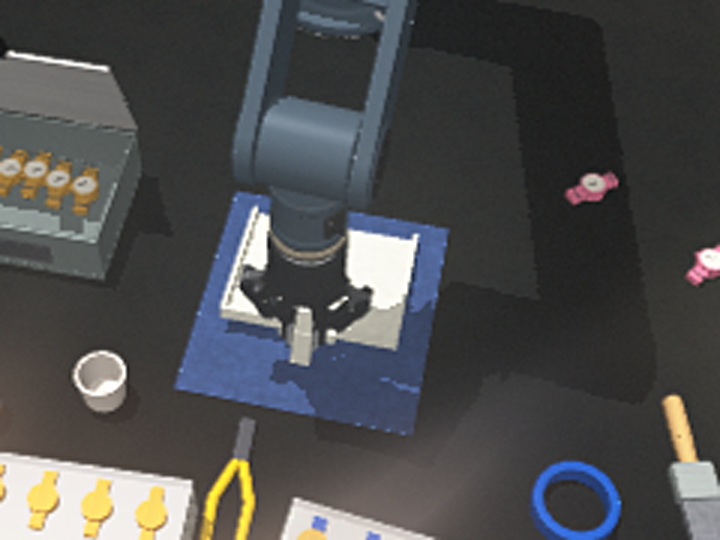

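View pics/w33.png

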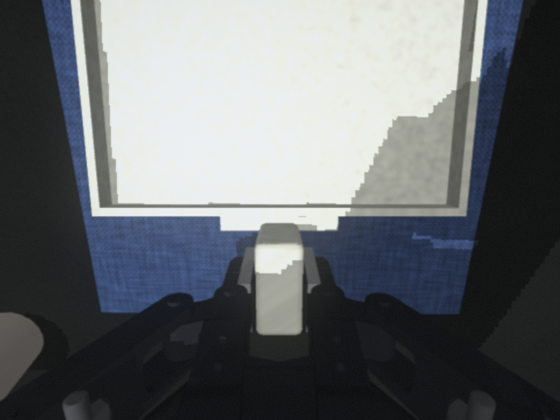

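Request:
apply_moves([
  [10,0.1,0.25,0,0],
  [10,0.17,0.5,0,0],
  [10,0.22,0.75,0,0],
  [10,0.26,0.95,0,0],
  [10,0.26,1.0,0,0],
  [18,0.26,1.0,0,0],
  [30,0.26,0.95,0,0],
  [40,0.26,0.95,0,0],
  [40,0.26,0.95,0,0],
  [40,0.26,0.95,0,0],
], squeeze=20)

```text
t: 53.5
tcp_pos: [0.6011, 0.0694, 0.0171]
tool_rot: [-0.707, -0.001, 0.001, 0.707]
force: [0.1, 0.4, -0.7]
finger_gap: 0.465
```

```bash
python3 st.py w34
```

```text
t 53.5 tcp [0.6011 0.0694 0.0171] gap_mm 39.7 F [ 0.1  0.4 -0.7] xyaw 0.16 tooly [-0.001  0.    -1.   ] q6 -1.64
[ 0.03 -0.02  0.07]
```

View pics/w34.png

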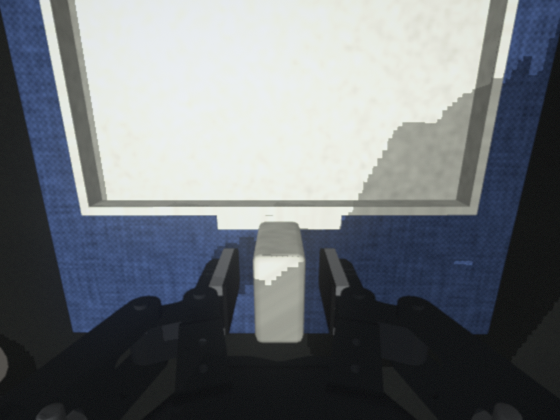

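Request:
apply_moves([
  [40,0,-1,0,0],
  [40,0,-3,0,0],
  [40,0,-5,0,0],
  [50,0,-7,0,0],
  [50,0,-9,0,0],
  [50,0,-9.5,0,0],
  [50,0,-9.5,0,0],
])

```text
t: 54.42
tcp_pos: [0.6015, 0.0694, 0.3035]
tool_rot: [0.707, 0.002, -0.0, -0.707]
force: [-0.4, 0.4, -0.0]
finger_gap: 0.588
```

```bash
python3 - <<'E'
from h import *
plan([0.4432,-0.2870,0.295],90)
save('top','t6',(200,120,500,320),2.6)
save('wrist','w35')
print('tray far L,R; near R,L')
E
```

```text
t 54.42 tcp [0.6015 0.0694 0.3035] gap_mm 50.2 F [-0.4  0.4 -0. ] xyaw 0.16 tooly [ 0.002 -0.    -1.   ] q6 -1.64
shift units x,y,z [ -5.31   0.28 -11.86] twist 0.02
tray far L,R; near R,L
```

View pics/t6.png

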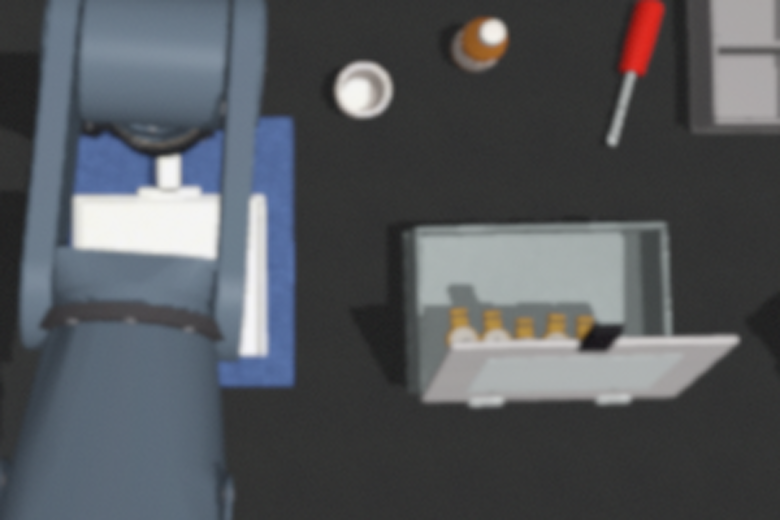

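View pics/w35.png

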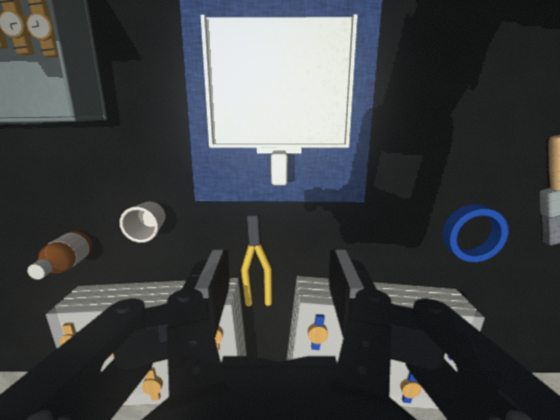

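Request:
apply_moves([
  [50,-5.3,0,-11.9,0],
  [50,-5.3,0,-11.9,0],
  [50,-5.3,0,-11.9,0],
  [50,-5.3,0,-11.9,0],
  [50,-5.3,0,-11.9,0],
  [50,-5.3,0,-11.9,0],
  [50,-5.3,0,-11.9,0],
  [50,-5.3,0,-11.9,0],
  [50,-5.3,0,-11.9,0],
])

```text
t: 55.65
tcp_pos: [0.4435, -0.2863, 0.3019]
tool_rot: [-0.706, -0.001, 0.002, 0.708]
force: [-0.5, 0.5, 0.4]
finger_gap: 0.59
```

```bash
python3 - <<'E'
from h import *
plan([0.4432,-0.2870,0.2276],90)
c=manip.get_calibration('wrist'); save('wrist','w36')
h=np.array([.3825,-.287,.07])
for th in (65,70,75):
    a=np.radians(th); print(th,np.round(w2px('wrist',[h+[r*np.cos(a),0,r*np.sin(a)] for r in (.160,.2)],c),0).tolist())
E
```

```text
t 55.65 tcp [ 0.4435 -0.2863  0.3019] gap_mm 50.4 F [-0.5  0.5  0.4] xyaw 0.24 tooly [-0.001  0.002 -1.   ] q6 -2.36
shift units x,y,z [-0.01  2.48 -0.03] twist 0.02
65 [[278.0, 218.0], [278.0, 259.0]]
70 [[278.0, 204.0], [278.0, 241.0]]
75 [[278.0, 188.0], [278.0, 220.0]]
```

View pics/w36.png

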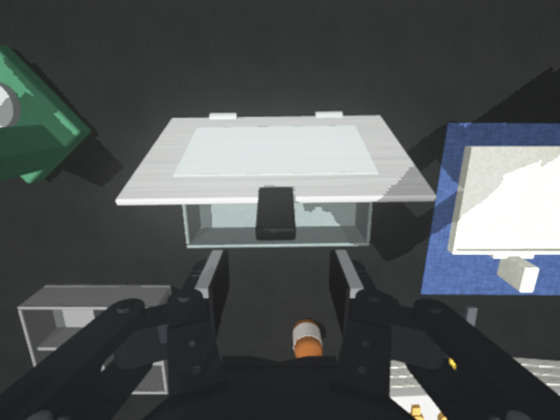

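Request:
apply_moves([
  [50,0,1,-0.05,0],
  [50,0,2,-0.05,0],
  [50,0,2.45,-0.05,0],
  [50,0,2.45,-0.05,0],
  [20,0,2.45,-0.05,0],
  [20,0,2.45,-0.05,0],
  [20,0,2.45,-0.05,0],
  [20,0,2.45,-0.05,0],
], squeeze=40)

```text
t: 56.7
tcp_pos: [0.4442, -0.2885, 0.2308]
tool_rot: [-0.707, -0.002, 0.0, 0.707]
force: [1.2, 4.7, 4.5]
finger_gap: 0.294
```

```bash
python3 st.py w37
```

```text
t 56.7 tcp [ 0.4442 -0.2885  0.2308] gap_mm 25.1 F [1.2 4.7 4.5] xyaw 0.16 tooly [ 0.003  0.001 -1.   ] q6 -2.36
[ 0.65 -0.13  0.08]
```

View pics/w37.png

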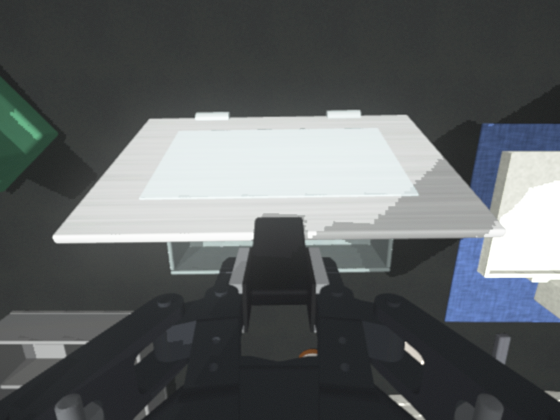

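Request:
apply_moves([
  [20,0.55,0.22,0,0],
  [20,1.07,0.49,0,0],
  [20,1.54,0.79,0,0],
  [20,1.96,1.11,0,0],
  [20,2.36,1.48,0,0],
  [20,2.72,1.87,0,0],
  [20,3.05,2.3,0,0],
  [20,3.34,2.76,0,0],
  [20,3.34,2.76,0,0],
  [20,3.34,2.76,0,0],
])

```text
t: 58.0
tcp_pos: [0.5455, -0.2868, 0.1474]
tool_rot: [-0.706, -0.002, -0.0, 0.708]
force: [4.3, 8.3, 1.6]
finger_gap: 0.297
```

```bash
python3 - <<'E'
from h import *
s,M=state(); p=s['tcp_pos']; print(np.degrees(np.arctan2(p[2]-.0533,p[0]-.3828)),np.hypot(p[2]-.0533,p[0]-.3828))
save('scene','s12',(80,60,380,300),2.5)
E
```

```text
t 58.0 tcp [ 0.5455 -0.2868  0.1474] gap_mm 25.4 F [4.3 8.3 1.6] xyaw 0.17 tooly [ 0.003  0.003 -1.   ] q6 -2.24
30.033242964221095 0.18791500596139668
```

View pics/s12.png

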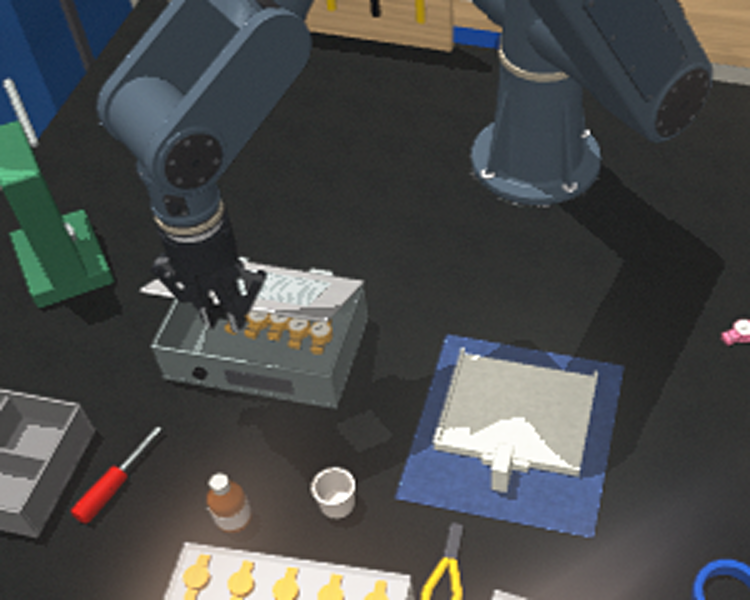

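Request:
apply_moves([
  [36,0,0,0,0],
  [50,0,0,0,0],
  [50,0,0,0,0],
  [50,0,-1,0,0],
  [50,0,-3,0,0],
  [50,0,-4.5,0,0],
  [50,0,-4.5,0,0],
])

```text
t: 58.92
tcp_pos: [0.5455, -0.2914, 0.2866]
tool_rot: [0.709, 0.004, 0.002, -0.705]
force: [1.4, 0.7, 0.4]
finger_gap: 0.584
```

```bash
python3 - <<'E'
from h import *
state()
c=manip.get_calibration('wrist'); im=save('wrist','w38')
h=np.array([.3825,-.287,.07])
for th in (25,30,35):
    a=np.radians(th); print(th,np.round(w2px('wrist',[h+[r*np.cos(a),y,r*np.sin(a)] for r,y in ((.160,-.12),(.160,.12),(.2,0))],c),0).tolist())
E
```

```text
t 58.92 tcp [ 0.5455 -0.2914  0.2866] gap_mm 49.9 F [1.4 0.7 0.4] xyaw 0.13 tooly [ 0.008 -0.007 -1.   ] q6 -2.24
25 [[158.0, 170.0], [412.0, 171.0], [285.0, 212.0]]
30 [[152.0, 166.0], [418.0, 166.0], [285.0, 209.0]]
35 [[146.0, 159.0], [425.0, 160.0], [285.0, 204.0]]
```

View pics/w38.png

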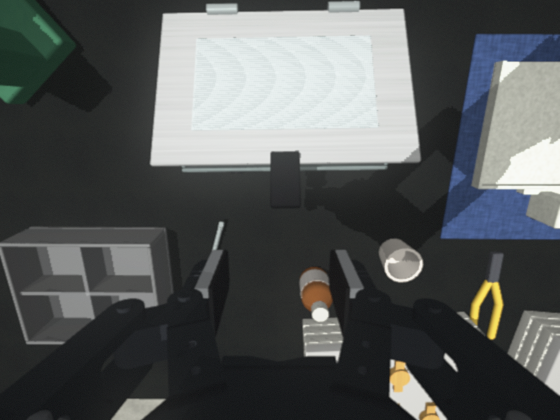

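Request:
apply_moves([
  [50,0,-1,2,0],
  [50,0,-1,4,0],
  [50,0,-1,6,0],
  [50,0,-1,6,0],
  [50,0,-1,6,0],
  [50,0,-1,6,0],
  [50,0,-1,6,0],
])

```text
t: 59.85
tcp_pos: [0.543, -0.1108, 0.3112]
tool_rot: [-0.707, -0.0, 0.0, 0.707]
force: [-0.7, -0.2, 0.2]
finger_gap: 0.59
```

```bash
python3 - <<'E'
from h import *
state()
save('scene','s13',(80,60,380,300),2.5); save('top','t7',(180,100,520,320),2.3)
E
```

```text
t 59.85 tcp [ 0.543  -0.1108  0.3112] gap_mm 50.4 F [-0.7 -0.2  0.2] xyaw 0.04 tooly [-0.001  0.    -1.   ] q6 -1.97
```

View pics/s13.png

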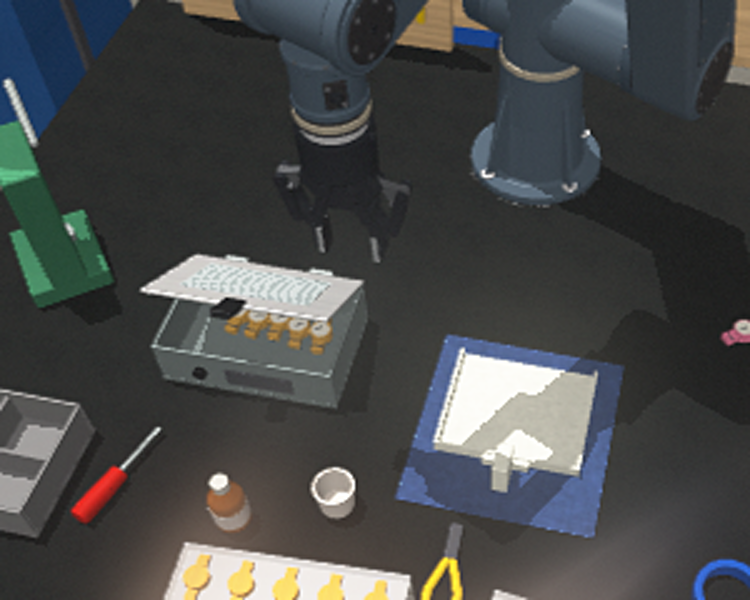

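View pics/t7.png

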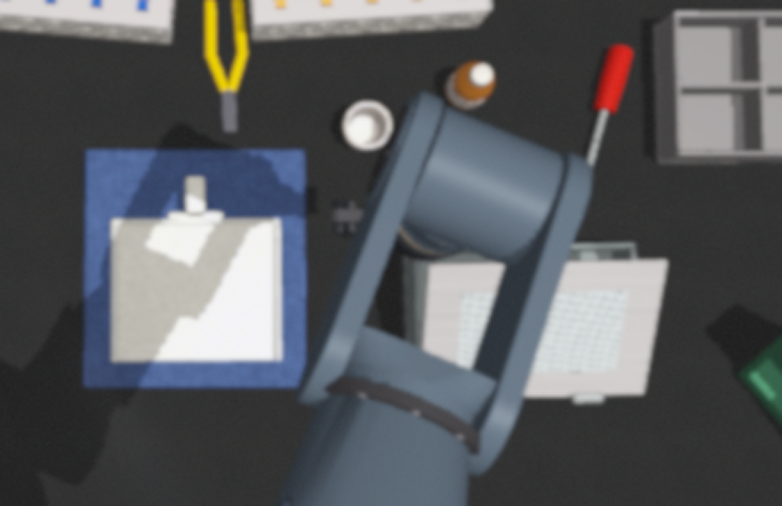

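The last pictures show the lid at about 30°, the five cases on the box floor, the tray flat and near the middle of the mat, and the bystanders in place. I'm handing the job in.

```bash
python3 -c "
from station import manip
print(manip.sign_off())"
```

```text
the job is handed in; nothing more can be done
None
```

I did the whole job and handed it in at about 60 s of the 210 s; the sign-off gives no verdict.

**What I did**
- I raised the lid to about 71° and left it standing there.
- I loaded all five brass cases onto the tray on the mat, then carried the tray level by its handle to the box.
- The moves cannot tilt the tool, so I loosened the grip over the box. The tray pivoted in the fingers until it rested on the box's front rim, at about 26°.
- All five cases slid in. I drew the tray out still tipped, set it back flat on the mat, and lowered the lid.

**Last checks, from the pictures**
- **Lid:** it stands at about 30–31° by the measured grip position and by where its edge lies in the wrist picture.
- **Cases:** all five lie in a row on the box floor.
- **Tray:** it lies flat and empty near the middle of the mat, well within the limit.
- **Bystanders:** the bottle, jar, pliers and driver look unmoved. The tape and brush were not checked again after the last move, but I saw no sign of touching them.
- **Robot:** it stood clear of everything.

**What disagreed**
- The top and wrist cameras differed by 3–5 mm along y; I followed the wrist camera, and the grasps confirmed it.
- The tray did not droop even at the lowest grip setting of 20 N, so I eased the fingers open little by little until it did.

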